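# Lean a display board on its stand and lock its foot

### The arm

A 6-joint arm with a two-finger parallel gripper is mounted at the origin on the work surface. World frame = base frame: x ahead of the robot, y to its left, z up, the work surface at z = 0. Lengths are in mm, angles in rad, forces in N, time in s.
With the tool pointing down it reaches from about 350 to 800 mm from the base axis. Payload 7.3 kg.
Tool frame: the origin (TCP) lies midway between the tips of the shut fingers; the grasp point (between the pads) lies 19 mm behind it (env.grip_point_offset is the distance from the TCP to the grasp point, in mm); z points along the fingers, y is the direction in which the jaws open and shut (so a half turn about z gives the same grasp; the last joint's range is limited). The gripper opens to 85 mm and grips with 20 to 120 N. Pads are 22 mm wide; open, the fingers measure 114 mm over their backs; the gripper's body (76 mm by 85 mm) begins 54 mm behind the grasp point. The pads swing forward as they close: fully open they stand 13 mm farther back than shut.
Start: joints at [1.096, 0.342, 1.524, -0, 1.275, -0.146], TCP at [169.512, 496.9, 231.322] pointing down, gripper open.
Joint ranges: [-2.53, 2.53], [-0.77, 2.02], [0.04, 2.7], [-1, 4.14], [0.28, 2.66], [-3.11, 3.11]. Speed limits (rad/s): [2.57, 2.57, 3.14, 3.14, 3.14, 3.14].

### API

Orientations are given as a unit quaternion [w, x, y, z].
In Python, from rig import env gives the robot as it stands.
- The arm moves only by the tool drive_tool, never from a script. Its argument "plan" is one flat list of numbers, 6 for each row, row after row: the shift along the tool's x, y, z in m, then the turn, a rotation vector about the tool's x, y, z in degrees. A call has 1 to 10 rows; each row is the pose to reach, as a shift and turn from the pose commanded when the call began, along the tool's axes at that moment; what a row does not reach only later rows make up. A row lasts 1/8 s, in which the tool goes at most 62.5 mm and 10.7 degrees, less where a joint would pass 70% of its speed; a pose out of reach is approached as far as the arm can. A call with a gripper value outside its range is refused whole. "claw" is the closure, from 0 (fully open) to 1 (shut), set as the call begins (left out, the last holds). The fingers move at their own pace and stop on an object; the grip force is fixed at half the most. Time passes only in rows, so rows that repeat a pose let the fingers close. It gives the time, the measured TCP pose, the force and the opening at its end, in the units of the state.
- env.get_obs(): the state, without advancing time (a new reading comes with each control period).
- env.camera(name): name is "side" or "top"; returns a dict with "image" (400x640x3 uint8, blue, green, red), "fx", "fy", "cx", "cy" (pixels), "origin" and "attitude" of the camera in the world. Camera axes: x right, y down, z forward; pixel columns grow to the right and rows downward; lengths in mm; the calibration is good to about 2 mm. A picture is of the moment at which its call begins. There is no depth.
- env.hand_in(): hands the job in, once; it reports no verdict.
The state is a dict: "clock": time; "joint_pos": joint angles; "joint_velocities": joint speeds; "joint_efforts": joint torques, N m; "tool_pos": TCP position; "ee_rot": TCP orientation; "ft_force": force on the tool from outside, world axes, zero at the start; "ft_torque": the same for the moment, N m; "width": finger opening in mm.
Only numpy, scipy, OpenCV 4.12 (cv2) and the standard library are available. Lean on these libraries where they do the work, as an engineer would, in place of code of your own. Each camera call takes 0.05 s, during which the arm holds its last target.

### The job

The display board lies face down on its wooden stand: slide it fully home against the foot of the sloped back, then tip it up on that edge so that it leans squarely and about centred on the back, face outward. Then drop the two wooden stop blocks, upright, into the two pockets in front of its foot, one in each, right to the bottom. Leave the bangles, scissors, jar and tape roll where they are.

Things in the scene. Friction and masses are not known exactly. Their poses are not given: they have to be found in the camera images.
- stand: Fixed wooden stand, front roughly to the robot's right (turned up to 0.35 rad either way). Origin at table level under the foot line of its sloped back; +x horizontal from the open front to the back, y along its width, z up. Plinth 30 mm high, x -105 to +75 mm, y -100 to +100 mm. Two pockets in its top just in front of the back, at first covered by the board.
- board: Loose plain board 140 x 180 x 10 mm, 0.14 to 0.28 kg. Origin: centre of the face side (down at the start); x along the 140 mm towards the foot edge, y along the 180 mm, z out of the rear side (up at the start). Lies on the plinth, face at 30 mm height, up to 0.08 rad askew. Properly leaning, x points down the slope and z at the back, 110 degrees from straight up.
- foot_line (a point): Foot of the sloped back, middle: stand frame x 0, y 0, z 30 mm. From here the flat front face of the back frame rises 155 mm, leaning 20 degrees off vertical towards +x: two uprights at y +-60 mm (26 mm wide) joined by crossbars. The board tips up on its foot edge here and leans on this face
- board_foot (a point): Middle of the board's foot edge (end face, half thickness), at the start 8 to 22 mm short of the sloped back. Wood on wood: it slides under a light push and stays where it is put
- board_top (a point): Middle of the board's opposite edge (half thickness): at the start it overhangs the plinth's front by 40 to 60 mm, free below down to the table, about 30 mm; in the end it is on top
- pocket0 (a point): centre of the floor of the pocket at the stand's +y side (stand frame x -30, y +48, z 8 mm). Pocket mouth 25 mm along the stand's x by 49 mm along its y, 22 mm deep, its axes those of the stand
- pocket1 (a point): the same for the pocket at the stand's -y side (stand frame x -30, y -48, z 8 mm)
- block0: Loose wooden stop block, 20 x 44 x 80 mm (x, y, z), 50 g, standing upright on the table. Origin: centre of its underside. In a pocket its 44 mm runs along the stand's y and its top stands 58 mm above the plinth. Either block fits either pocket, either way round
- block1: The second stop block, the same as the first
- bangle0: bystander: brass bangle lying flat, 72 mm wide, 12 mm high; origin at its centre
- bangle1: bystander: a second such bangle
- tape: bystander: roll of tape lying flat, 90 mm wide, 20 mm high; origin at its centre
- jar: bystander: amber glass jar with a white cap, 68 mm wide, 90 mm high; origin at the centre of its underside
- scissors: bystander: scissors lying flat, about 160 mm long, 10 mm high; origin near their pivot
There are look-alikes about, which are no part of the job. There is more than one size of the board; the one meant has the size given above.

How it is judged:
By the outcome, as a careful person would: the job done as asked, in the order asked, and still so for the second after the job is handed in, with the robot touching nothing.
It also fails if it takes over 72 s, if anything falls off the work surface, if the arm or the gripper's body presses on something with over 40 N, if the wrist force passes 120 N, or if a joint passes its speed limit or range.

## Working session

There is one attempt and no reset: what is moved stays moved. The work goes in short steps, Python scripts to look and compute and a tool call to move; the robot and the scene stay as the last step left them, time stands still between calls to the robot, and variables do not carry over. Pictures are saved under pics/ and viewed, and the job is handed in when it is done.

Besides the shell and the picture viewer there is one more tool, called after "Call:" as a command line: name --argument value ..., lists and objects as JSON in quotes. drive_tool: Moves the arm, as the interface text tells. Its arguments: {"type":"object","properties":{"plan":{"type":"array"},"claw":{"type":"number"}},"required":["plan"]}

```bash
ls; mkdir -p pics; cat > h.py <<'E'
from rig import env
import numpy as np, cv2
from scipy.spatial.transform import Rotation as R
def snap(n,f):
    c=env.camera(n); im=np.array(c["image"]); cv2.imwrite(f"pics/{f}.png",im)
    np.savez(f"pics/{f}.npz",**{k:np.array(v) for k,v in c.items()}); return c
E
python3 - <<'E'
from h import *
print(env.get_obs(), env.grip_point_offset)
for n in("side","top"):
    c=snap(n,n+"0"); print({k:v for k,v in c.items() if k!="image"})
E
```

```text
pics
{'clock': 0.0, 'joint_pos': array([ 1.09599777e+00,  3.42769010e-01,  1.52501566e+00, -9.23902301e-06,
        1.27541439e+00, -1.46027575e-01]), 'joint_velocities': array([ 0.00099897,  0.00042843,  0.00136342, -0.00139258,  0.00030231,
       -0.00072658]), 'joint_efforts': array([-6.18655037e-06, -4.33677256e+01, -2.46009403e+01, -2.59777116e-04,
        7.84329779e-03,  5.33416323e-05]), 'tool_pos': array([169.32025083, 496.51859465, 230.6024175 ]), 'ee_rot': array([-2.41133346e-04,  1.63644755e-01,  9.86519006e-01, -7.66167347e-04]), 'ft_force': array([ 0.59299325, -0.78198071, -0.26609659]), 'ft_torque': array([-0.00669774,  0.01440607, -0.01852663]), 'width': 85.76299289234998} 18.700000000000003
{'fx': 505.59065173254936, 'fy': 505.59065173254936, 'cx': 318.4647704668836, 'cy': 204.10610246113657, 'origin': array([ -98.90433992, -851.53978057,  799.34428293]), 'attitude': array([-0.43756243,  0.84668641, -0.27227784,  0.13238586])}
{'fx': 363.6412662097085, 'fy': 363.6412662097085, 'cx': 319.9467706762029, 'cy': 196.04334317329142, 'origin': array([318.27194913, -13.62048134, 927.54995146]), 'attitude': array([ 0.07609766, -0.69282078,  0.71330483, -0.07351691])}
```

View pics/side0.png

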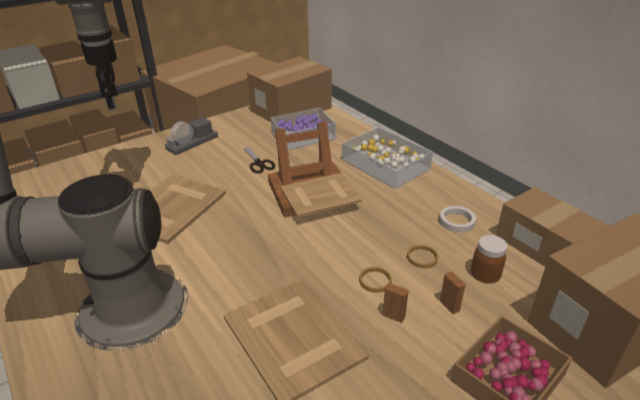

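View pics/top0.png

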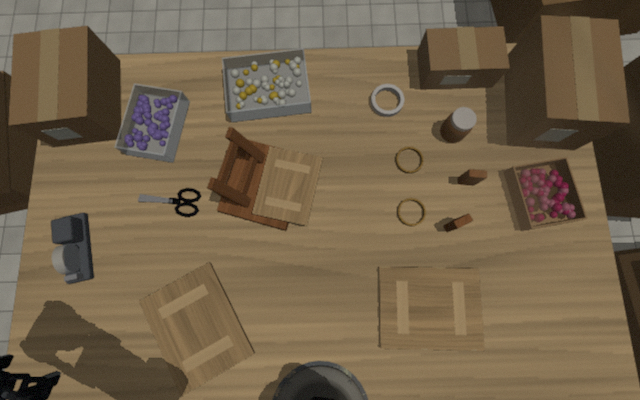

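The side view shows the stand with the board at about (315,180) and the blocks at (396,302) and (453,292). The top view shows the board at (288,185) and the blocks at (470,178) and (458,222). I'll zoom in next.

```bash
cat >> h.py <<'E'
def load(f):
    d=np.load(f"pics/{f}.npz"); return {k:d[k] for k in d.files}
def rot(c): 
    q=c["attitude"]; return R.from_quat([q[1],q[2],q[3],q[0]]).as_matrix()
def ray(c,uv):
    d=rot(c)@np.array([(uv[0]-c["cx"])/c["fx"],(uv[1]-c["cy"])/c["fy"],1]); return np.array(c["origin"]),d/np.linalg.norm(d)
def plane(c,uv,z):
    o,d=ray(c,uv); return o+d*(z-o[2])/d[2]
def tri(c1,u1,c2,u2):
    o1,d1=ray(c1,u1);o2,d2=ray(c2,u2)
    A=np.stack([d1,-d2],1); t=np.linalg.lstsq(A,o2-o1,rcond=None)[0]
    p,q=o1+t[0]*d1,o2+t[1]*d2; return (p+q)/2,np.linalg.norm(p-q)
def proj(c,P):
    p=rot(c).T@(np.array(P)-c["origin"]); return np.array([c["fx"]*p[0]/p[2]+c["cx"],c["fy"]*p[1]/p[2]+c["cy"]])
def crop(f,x0,y0,x1,y1,k,out):
    im=cv2.imread(f"pics/{f}.png")[y0:y1,x0:x1]; im=cv2.resize(im,None,fx=k,fy=k,interpolation=cv2.INTER_CUBIC)
    for i in range(x0-x0%20+20,x1,20):
        cv2.line(im,((i-x0)*k,0),((i-x0)*k,6),(255,255,255),1); cv2.putText(im,str(i),((i-x0)*k+2,12),0,.4,(255,255,255),1)
    for i in range(y0-y0%20+20,y1,20):
        cv2.line(im,(0,(i-y0)*k),(6,(i-y0)*k),(255,255,255),1); cv2.putText(im,str(i),(8,(i-y0)*k+4),0,.4,(255,255,255),1)
    cv2.imwrite(f"pics/{out}.png",im)
E
python3 - <<'E'
from h import *
crop("top0",200,120,330,235,6,"t0a")
crop("side0",260,115,370,225,5,"s0a")
crop("top0",430,150,500,240,6,"t0b")
crop("side0",370,255,480,330,7,"s0b")
E
```

```text
(no output)
```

View pics/t0a.png

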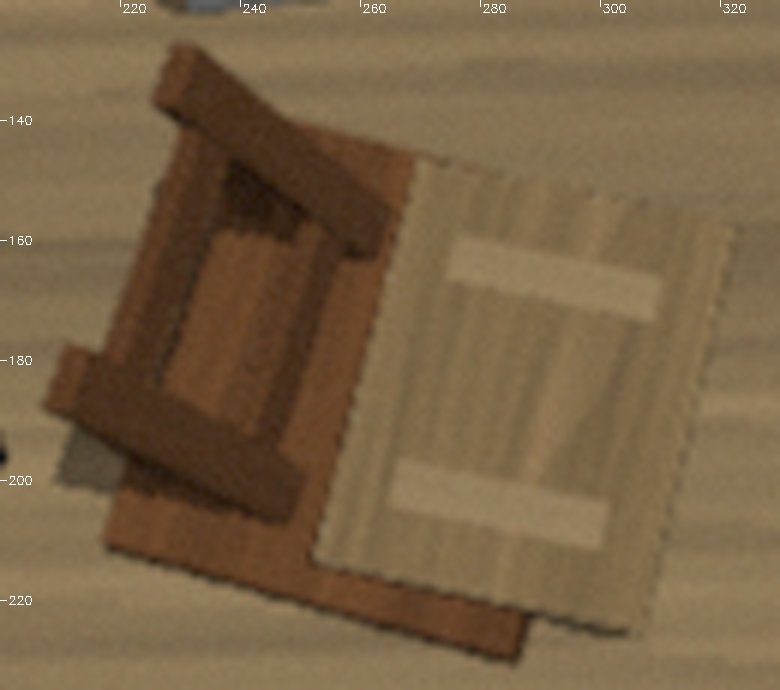

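View pics/s0a.png

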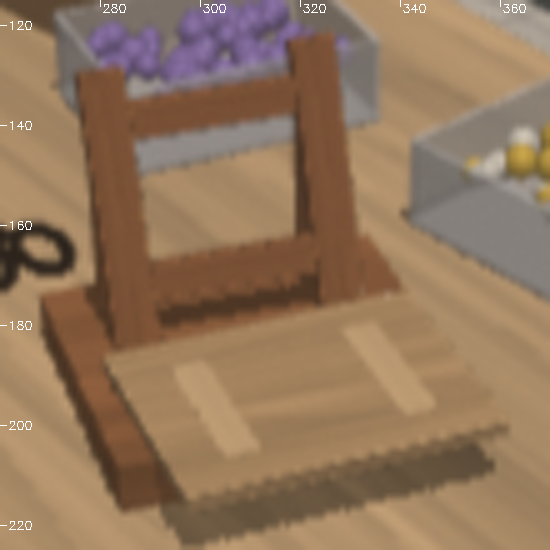

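View pics/t0b.png

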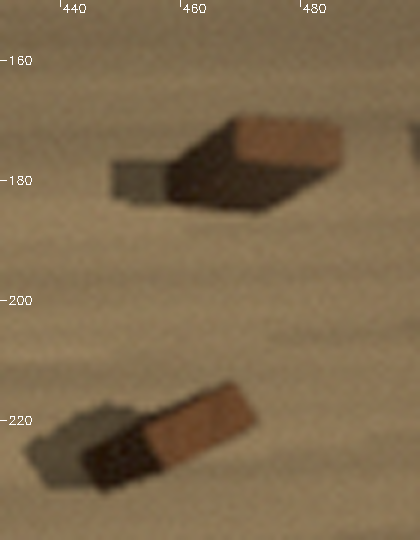

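View pics/s0b.png

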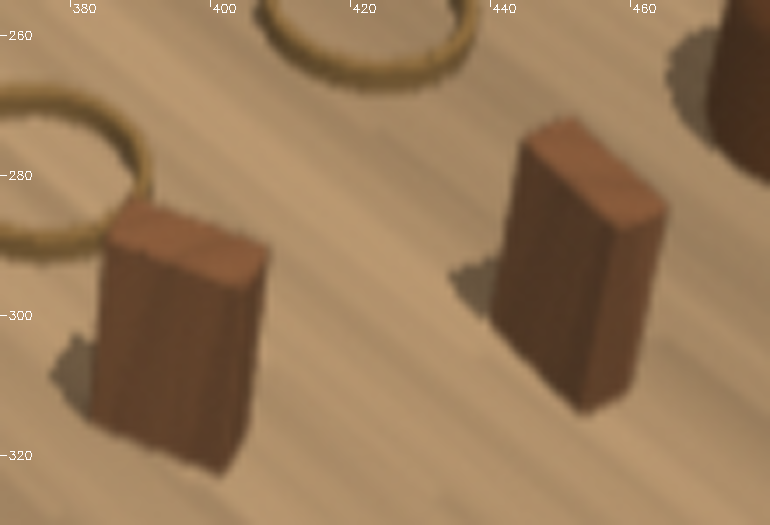

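```bash
cat > m0.py <<'E'
from h import *
np.set_printoptions(precision=1,suppress=True)
t,s=load("top0"),load("side0")
def go(name,T,S,z):
    print(name); P=[]
    for a,b in zip(T,S):
        p,e=tri(t,a,s,b); P.append(p); print(" tri",p,"gap%.1f"%e," top@z",plane(t,a,z)," side@z",plane(s,b,z))
    P=np.array(P); print(" mean",P.mean(0),"sides",np.linalg.norm(P-np.roll(P,-1,0),axis=1)); return P
go("board",[(268.8,146),(321,158),(304.5,226),(252,212.5)],[(341,173.5),(361,200.5),(297,214.5),(281,186)],40)
go("A",[(469,169.5),(486,170.5),(486,177),(468.5,176.5)],[(450,271.5),(464.8,284.5),(458,288),(443.3,275)],80)
go("B",[(454,221),(468,213.5),(472.5,220),(457.5,228)],[(385,289),(389,283),(408,290.5),(404,296.5)],80)
print("stand corners")
for T,z in [((217.5,211.5),30),((286,230),30),((267,147),30)]: print(plane(t,T,z))
for S,z in [((268,174),30),((284,208),30),((284,217),0)]: print(plane(s,S,z))
go("back top corners front",[(230.5,127),(210,178)],[(318,123),(279,130)],175)
E
python3 m0.py
```

```text
board
 tri [649.  115.8  31. ] gap1.4  top@z [645.  114.8  40. ]  side@z [641.  104.4  40. ]
 tri [612.8 -18.9  28.6] gap1.1  top@z [608.6 -18.6  40. ]  side@z [602.9 -31.4  40. ]
 tri [438.4  26.2  32.2] gap4.7  top@z [435.3  26.9  40. ]  side@z [435.2  16.4  40. ]
 tri [474.  156.8  35.5] gap1.1  top@z [472.7 156.2  40. ]  side@z [471.2 150.7  40. ]
 mean [543.6  70.   31.8] sides [139.5 180.2 135.4 179.8]
A
 tri [ 556.4 -376.3   76.4] gap0.3  top@z [ 555.5 -374.8   80. ]  side@z [ 552.9 -378.6   80. ]
 tri [ 553.6 -418.3   74.2] gap0.4  top@z [ 551.8 -415.4   80. ]  side@z [ 548.6 -421.8   80. ]
 tri [ 537.  -416.5   73. ] gap0.9  top@z [ 535.6 -413.4   80. ]  side@z [ 530.4 -420.6   80. ]
 tri [ 539.5 -374.    74.2] gap0.3  top@z [ 538.1 -371.6   80. ]  side@z [ 534.2 -377.8   80. ]
 mean [ 546.6 -396.3   74.4] sides [42.2 16.7 42.5 17.2]
B
 tri [ 428.9 -328.3   64.4] gap10.6  top@z [ 431.5 -325.5   80. ]  side@z [ 412.3 -338.1   80. ]
 tri [ 432.9 -345.3   96.7] gap28.7  top@z [ 448.3 -360.2   80. ]  side@z [ 429.9 -330.2   80. ]
 tri [ 436.5 -369.9   85.3] gap10.5  top@z [ 432.6 -369.    80. ]  side@z [ 446.1 -367.7   80. ]
 tri [ 431.9 -351.9   52.6] gap32.6  top@z [ 414.9 -331.9   80. ]  side@z [ 428.6 -375.    80. ]
 mean [ 432.6 -348.8   74.8] sides [36.8 27.3 37.6 26.5]
stand corners
[479.5 244.7  30. ]
[428.   73.4  30. ]
[646.1 120.9  30. ]
[481.5 239.   30. ]
[430.5  71.4  30. ]
[429.7  73.2   0. ]
back top corners front
 tri [633.7 185.3 170.4] gap21.6  top@z [642.2 180.1 175. ]  side@z [616.  177.9 175. ]
 tri [526.  227.4 162. ] gap9.6  top@z [526.9 221.3 175. ]  side@z [508.6 206.6 175. ]
 mean [579.9 206.3 166.2] sides [115.9 115.9]
```

```bash
cat >> h.py <<'E'
np.set_printoptions(precision=2,suppress=True)
PHI=np.deg2rad(73.2); O=np.array([554.,143.5,0])   # stand pose
def frame():
    ex=np.array([np.cos(PHI),np.sin(PHI),0]); ey=np.array([-ex[1],ex[0],0]); return np.stack([ex,ey,[0,0,1]],1)
def s2w(p): return O+frame()@np.array(p,float)
def w2s(p): return frame().T@(np.array(p)-O)
def Rt(beta,yaw=0,Rb=None):
    F=frame(); B=np.stack([F[:,1],F[:,0],[0,0,-1]],1)
    B=R.from_euler('z',yaw,degrees=True).as_matrix()@B
    return B@R.from_euler('x',-beta,degrees=True).as_matrix()
def cur():
    o=env.get_obs(); q=o["ee_rot"]; return o,np.array(o["tool_pos"]),R.from_quat([q[1],q[2],q[3],q[0]]).as_matrix()
def delta(pw,Rg):
    o,p,Rc=cur(); d=Rc.T@(np.array(pw)-p)/1000; r=np.rad2deg(R.from_matrix(Rc.T@Rg).as_rotvec())
    print("delta m",np.round(d,4),"deg",np.round(r,2)); return d,r
def go(stand,beta=0,yaw=0): return delta(s2w(stand),Rt(beta,yaw))
def st():
    o,p,Rc=cur(); e=Rt(0).T@Rc
    print("t %.2f"%o["clock"],"w",p,"stand",w2s(p),"relrot",np.rad2deg(R.from_matrix(e).as_rotvec()),"F",frame().T@o["ft_force"],"width %.1f"%o["width"],"j",o["joint_pos"])
E
python3 - <<'E'
from h import *
st(); go((-190,-5,150))
E
```

```text
t 0.10 w [169.33 496.55 230.68] stand [226.8  470.3  230.68] relrot [0.08 0.01 2.04] F [-0.11 -1.11  0.63] width 85.4 j [ 1.1   0.34  1.52 -0.    1.28 -0.15]
delta m [-0.49 -0.4   0.08] deg [-0.08 -0.01 -2.04]
```

Call:
drive_tool --plan '[-0.49,-0.4,0,0,0,-2,-0.49,-0.4,0,0,0,-2,-0.49,-0.4,0,0,0,-2,-0.49,-0.4,0,0,0,-2,-0.49,-0.4,0,0,0,-2,-0.49,-0.4,0,0,0,-2,-0.49,-0.4,0,0,0,-2,-0.49,-0.4,0.03,0,0,-2,-0.49,-0.4,0.08,0,0,-2,-0.49,-0.4,0.08,0,0,-2]' --claw 1

```text
clock: 1.35
tool_pos: [492.8, -22.4, 162.5]
ee_rot: [0.0, 0.147, 0.989, 0.0]
ft_force: [0.9, 0.2, 0.6]
width: 0.1
```

```bash
sed -i 's/precision=2/precision=4/' h.py; python3 - <<'E'
from h import *
np.set_printoptions(precision=4,suppress=True)
st(); go((-190,-5,60))
E
```

```text
t 1.35 w [492.814  -22.4137 162.5179] stand [-176.5172   10.6202  162.5179] relrot [-0.0178 -0.0306  0.0691] F [ 0.5029 -0.8066  0.6012] width 0.1 j [-0.2011  0.3541  1.713   0.0003  1.0739 -1.4776]
delta m [-0.0156 -0.0135  0.1025] deg [ 0.02  0.03 -0.07]
```

Call:
drive_tool --plan '[0,0,0.04,0,0,0,0,0,0.08,0,0,0,0,0,0.08,0,0,0,0,0,0.08,0,0,0]'

```text
clock: 1.85
tool_pos: [492.8, -20.6, 84.5]
ee_rot: [0.001, 0.146, 0.989, 0.0]
ft_force: [0.3, -0.7, -0.1]
width: 0.1
```

```bash
python3 - <<'E'
from h import *
st(); go((-190,-5,60))
t=snap("top","t1");s=snap("side","s1")
crop("t1",200,120,360,250,5,"t1a"); crop("s1",260,115,400,235,5,"s1a")
o,p,Rc=cur(); print(proj(t,p),proj(s,p))
E
```

```text
t 1.85 w [492.8119 -20.5614  84.497 ] stand [-174.7445   11.1576   84.497 ] relrot [-0.0131 -0.0848  0.0215] F [-0.543  -0.4842 -0.0567] width 0.1 j [-0.1973  0.46    1.8046  0.0001  0.8755 -1.4745]
delta m [-0.0161 -0.0153  0.0245] deg [ 0.01  0.08 -0.02]
[323.1662 198.5844] [324.252  198.7245]
```

View pics/t1a.png

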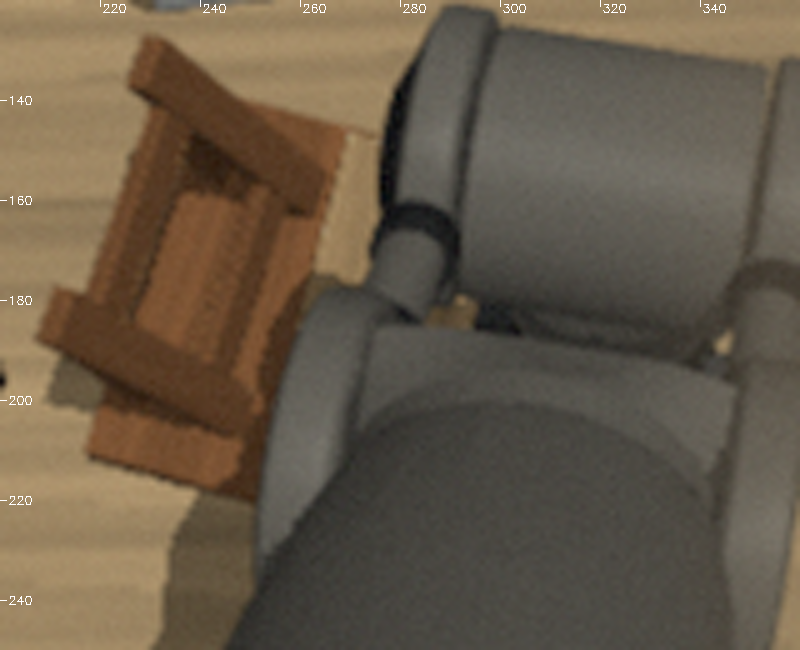

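View pics/s1a.png

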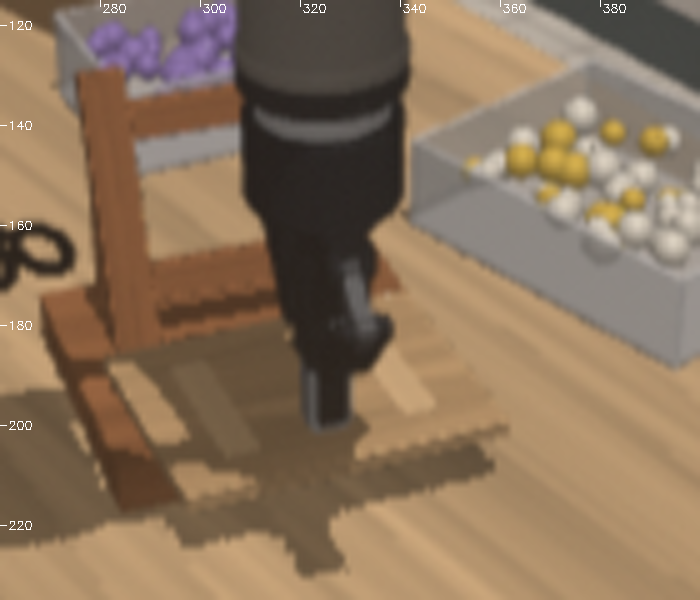

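Call:
drive_tool --plan '[-0.017,-0.008,0.0,0,0,0,-0.017,-0.008,0.03,0,0,0,-0.017,-0.008,0.058,0,0,0,-0.017,-0.008,0.061,0,0,0,-0.017,-0.008,0.061,0,0,0]'

```text
clock: 2.58
tool_pos: [506.9, -33.2, 23.6]
ee_rot: [0.001, 0.146, 0.989, -0.0]
ft_force: [-0.1, -0.0, 0.6]
width: -0.1
```

```bash
python3 - <<'E'
from h import *
st()
t=snap("top","t2");s=snap("side","s2")
crop("s2",260,135,400,235,5,"s2a")
o,p,Rc=cur(); print(proj(t,p),proj(s,p))
E
```

```text
t 2.58 w [506.8694 -33.1682  23.6277] stand [-182.7502   -5.9436   23.6277] relrot [-0.0137 -0.1129  0.0194] F [-0.0382  0.1184  0.5844] width -0.1 j [-0.2164  0.5788  1.8131  0.0001  0.7477 -1.4937]
[327.9461 198.0329] [331.7867 219.0288]
```

View pics/s2a.png

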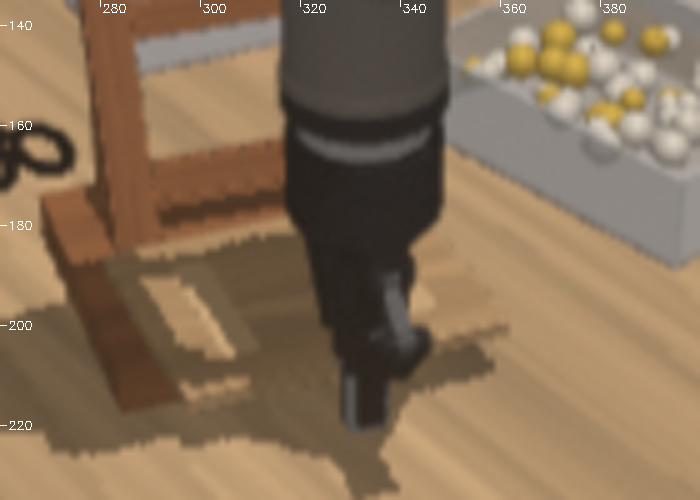

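Call:
drive_tool --plan '[0,0.006,0,0,0,0,0,0.012,0,0,0,0,0,0.015,0,0,0,0,0,0.018,0,0,0,0]'

```text
clock: 3.18
tool_pos: [511.3, -15.6, 22.4]
ee_rot: [0.0, 0.146, 0.989, 0.0]
ft_force: [-0.0, 0.5, 1.1]
width: 0.3
```

Call:
drive_tool --plan '[0,0.002,0,0,0,0,0,0.004,0,0,0,0]'

```text
clock: 3.42
tool_pos: [512.3, -12.1, 22.3]
ee_rot: [-0.0, 0.146, 0.989, -0.0]
ft_force: [-0.6, -2.1, 0.8]
width: -0.0
```

Call:
drive_tool --plan '[0,0.002,0,0,0,0,0,0.004,0,0,0,0]'

```text
clock: 3.68
tool_pos: [513.5, -8.2, 22.3]
ee_rot: [-0.0, 0.146, 0.989, 0.0]
ft_force: [-0.3, -1.5, 0.0]
width: -0.2
```

Call:
drive_tool --plan '[0,0.002,0,0,0,0,0,0.004,0,0,0,0]'

```text
clock: 3.92
tool_pos: [513.7, -5.2, 22.2]
ee_rot: [-0.001, 0.146, 0.989, -0.001]
ft_force: [-7.0, -10.8, 3.9]
width: -0.0
```

Call:
drive_tool --plan '[0,0.002,0,0,0,0,0,0.003,0,0,0,0]'

```text
clock: 4.18
tool_pos: [513.0, -4.0, 22.2]
ee_rot: [-0.003, 0.146, 0.989, -0.002]
ft_force: [-10.7, -19.7, 7.5]
width: -0.3
```

Call:
drive_tool --plan '[0,0.001,0,0,0,0,0,0.003,0,0,0,0]'

```text
clock: 4.42
tool_pos: [512.5, -3.0, 22.1]
ee_rot: [-0.004, 0.145, 0.989, -0.004]
ft_force: [-17.7, -34.1, 11.7]
width: -0.3
```

Call:
drive_tool --plan '[0,-0.01,0,0,0,0,0,-0.05,0,0,0,0,0,-0.09,-0.03,0,0,0,0,-0.11,-0.06,-10,0,0,0,-0.13,-0.09,-20,0,0,0,-0.13,-0.09,-30,0,0,0,-0.13,-0.09,-40,0,0,0,-0.13,-0.09,-50,0,0,0,-0.13,-0.09,-50,0,0,0,-0.13,-0.09,-50,0,0]' --claw 0.6

```text
clock: 5.68
tool_pos: [479.0, -122.9, 112.4]
ee_rot: [0.062, 0.133, 0.897, 0.417]
ft_force: [0.2, -0.6, 0.8]
width: 34.4
```

```bash
python3 - <<'E'
from h import *
st()
t=snap("top","t3");s=snap("side","s3")
crop("s3",260,115,420,245,5,"s3a")
crop("t3",200,120,360,240,5,"t3a")
o,p,Rc=cur(); print(proj(t,p),proj(s,p))
E
```

```text
t 5.67 w [ 478.9699 -122.8914  112.4241] stand [-276.7077   -5.1678  112.4241] relrot [-49.8485  -0.0081   0.0217] F [-0.4899 -0.3758  0.7927] width 34.4 j [-0.8521  0.6577  1.7317  0.7218  1.3755 -2.5097]
[367.9466 200.8215] [345.2125 211.3461]
```

View pics/s3a.png

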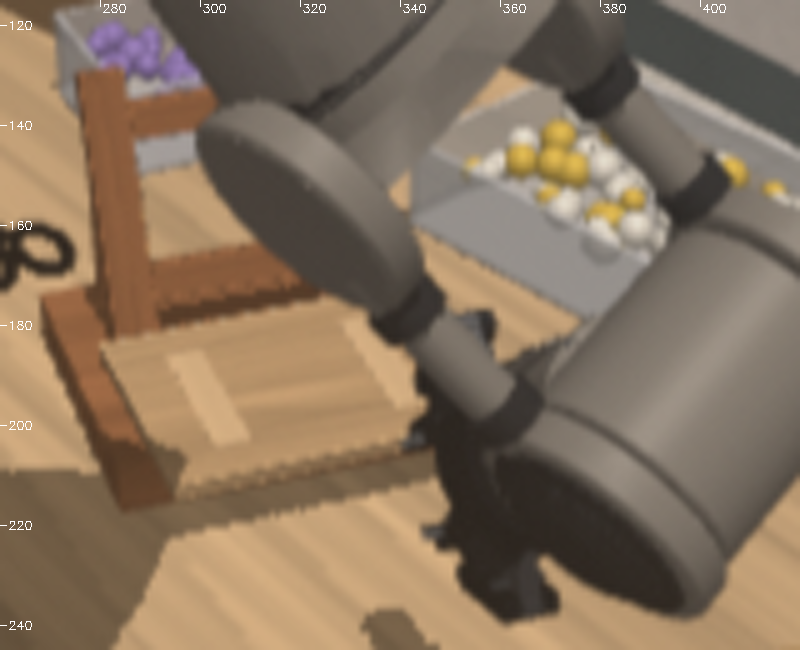

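View pics/t3a.png

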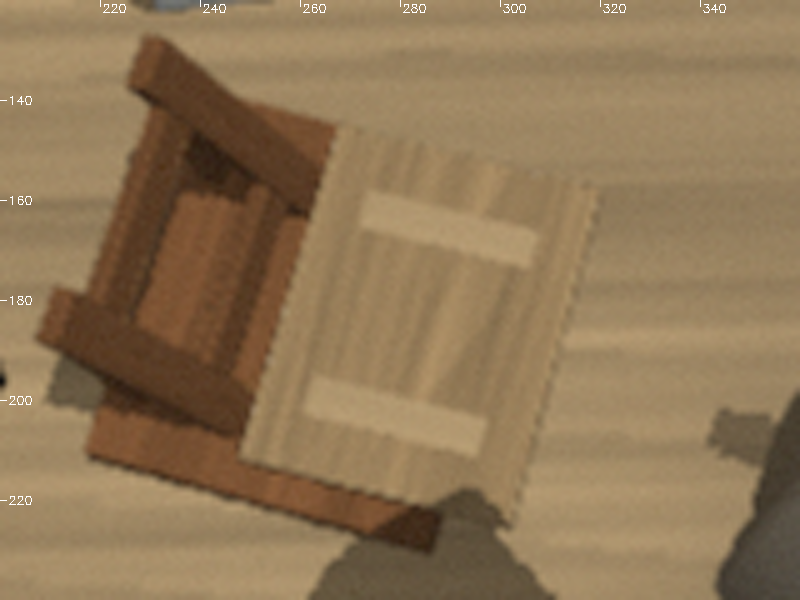

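```bash
python3 - <<'E'
from h import *
t=load("t3")
P=[plane(t,u,40) for u in [(268,145),(319.5,157.5),(302.5,225.5),(248,211.8)]]
for p in P: print(p, w2s(p))
P=np.array(P);print(np.linalg.norm(P-np.roll(P,-1,0),axis=1), w2s(P.mean(0)))
for k in range(4):
    d=np.roll(P,-1,0)[k]-P[k]; print(np.rad2deg(np.arctan2(d[1],d[0])))
for u in [(217.5,211.5),(286.5,230.2)]: print(w2s(plane(t,u,30)))
E
```

```text
[647.8062 116.8771  40.    ] [  1.6264 -97.4974  40.    ]
[610.0381 -14.8298  40.    ] [-135.3754  -99.4087   40.    ]
[436.6646  31.8013  40.    ] [-140.845   80.043   40.   ]
[474.7329 166.1556  40.    ] [-1.222  82.4322 40.    ]
[137.0151 179.535  139.6434 179.9521] [-68.954   -8.6077  40.    ]
-106.00071707716685
164.94581632787077
74.1803322674974
-15.893043644352897
[ 75.3692 100.5546  30.    ]
[-104.8839  100.5151   30.    ]
```

```bash
python3 - <<'E'
from h import *
go((-200,-8,90),50);go((-180,-8,34),50);go((-118,-8,34),50)
E
```

```text
delta m [-0.0029  0.0314  0.0731] deg [-0.15  0.    0.1 ]
delta m [-0.0028  0.0015  0.1245] deg [-0.15  0.    0.1 ]
delta m [-0.0029  0.0415  0.1719] deg [-0.15  0.    0.1 ]
```

Call:
drive_tool --plan '[-0.003,0.015,0.035,0,0,0,-0.003,0.03,0.073,0,0,0,-0.003,0.015,0.1,0,0,0,-0.003,0.0015,0.1245,0,0,0,-0.003,0.0015,0.1245,0,0,0,-0.003,0.0015,0.1245,0,0,0]'

```text
clock: 6.52
tool_pos: [510.1, -31.8, 34.7]
ee_rot: [0.062, 0.132, 0.897, 0.418]
ft_force: [-0.2, 0.7, 0.3]
width: 34.0
```

```bash
python3 - <<'E'
from h import *
st(); go((-150,-8,34),50);go((-118,-8,34),50)
s=snap("side","s4")
crop("s4",260,155,400,245,5,"s4a")
E
```

```text
t 6.53 w [510.089  -31.8288  34.6621] stand [-180.5373   -8.6387   34.6621] relrot [-49.9488  -0.0976  -0.0632] F [0.5839 0.4351 0.3004] width 34.0 j [-0.6855  0.7698  1.8351  0.8845  1.1551 -2.601 ]
delta m [0.0006 0.0191 0.0238] deg [-0.05  0.06  0.1 ]
delta m [0.0006 0.0397 0.0483] deg [-0.05  0.06  0.1 ]
```

View pics/s4a.png

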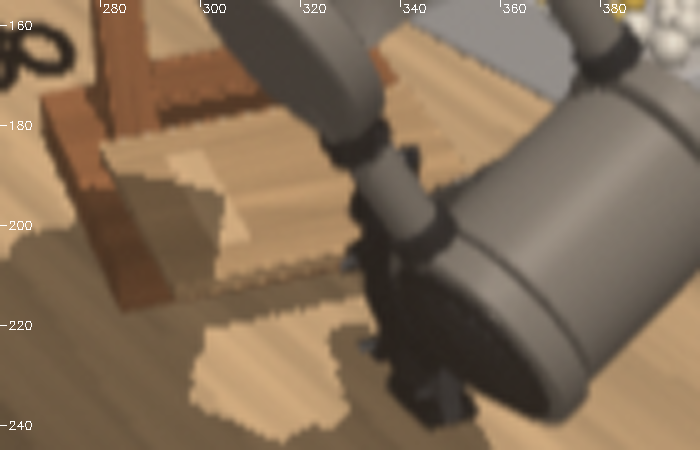

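```bash
python3 - <<'E'
from h import *
s=load("s4")
for p in [(-173.5,-8,51),(-195,-8,25),(-195,-8,18)]: print(proj(s,s2w(p)))
E
```

```text
[331.2605 208.158 ]
[334.1302 221.2816]
[334.1193 223.4864]
```

Call:
drive_tool --plan '[0,0.01,0.012,0,0,0,0,0.02,0.024,0,0,0,0,0.03,0.036,0,0,0,0,0.04,0.048,0,0,0,0,0.04,0.048,0,0,0]'

```text
clock: 7.2
tool_pos: [527.4, 29.6, 33.2]
ee_rot: [0.061, 0.132, 0.897, 0.418]
ft_force: [-0.7, 0.0, 0.2]
width: 34.3
```

```bash
python3 - <<'E'
from h import *
st(); 
s=snap("side","s5")
crop("s5",260,155,400,245,5,"s5a")
E
```

```text
t 7.20 w [527.429   29.5767  33.1853] stand [-116.7409   -7.4905   33.1853] relrot [-50.0121   0.0664  -0.0652] F [-0.1497  0.6377  0.1912] width 34.3 j [-0.5656  0.7632  1.8687  0.98    1.0931 -2.5837]
```

View pics/s5a.png

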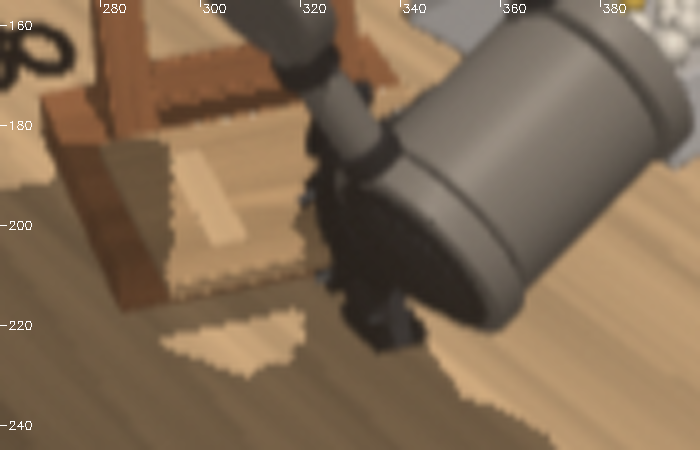

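Call:
drive_tool --plan '[0,0.012,-0.009,0,0,0,0,0.024,-0.017,0,0,0,0,0.035,-0.0225,0,0,0,0,0.0447,-0.0267,0,0,0,0,0.0447,-0.0267,0,0,0]'

```text
clock: 7.88
tool_pos: [530.3, 35.9, 85.5]
ee_rot: [0.063, 0.132, 0.897, 0.418]
ft_force: [-1.9, -1.9, -0.9]
width: 33.6
```

```bash
python3 - <<'E'
from h import *
st(); 
s=snap("side","s6")
crop("s6",260,105,400,225,5,"s6a")
E
```

```text
t 7.88 w [530.3404  35.9012  85.5146] stand [-109.8448   -8.4497   85.5146] relrot [-49.9712  -0.1071  -0.0244] F [-2.3246  1.2549 -0.8857] width 33.6 j [-0.5518  0.6601  1.8596  0.9473  1.1489 -2.4782]
```

View pics/s6a.png

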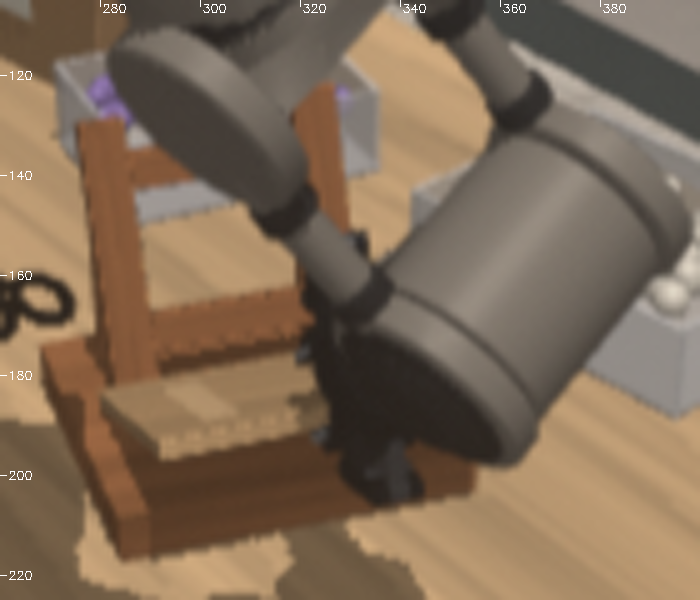

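Call:
drive_tool --plan '[0,0.011,-0.0035,0,0,0,0,0.022,-0.006,0,0,0,0,0.033,-0.0075,0,0,0,0,0.044,-0.008,0,0,0,0,0.044,-0.008,0,0,0]'

```text
clock: 8.55
tool_pos: [536.7, 57.7, 124.3]
ee_rot: [0.062, 0.132, 0.897, 0.418]
ft_force: [0.5, -1.0, -0.7]
width: 34.0
```

```bash
python3 - <<'E'
from h import *
st(); 
s=snap("side","s7")
crop("s7",260,85,400,215,5,"s7a")
E
```

```text
t 8.55 w [536.7475  57.6934 124.285 ] stand [-87.1309  -8.2847 124.285 ] relrot [-49.995   -0.0781  -0.0526] F [-0.8321 -0.7469 -0.7269] width 34.0 j [-0.5071  0.5869  1.8466  0.945   1.1777 -2.3846]
```

View pics/s7a.png

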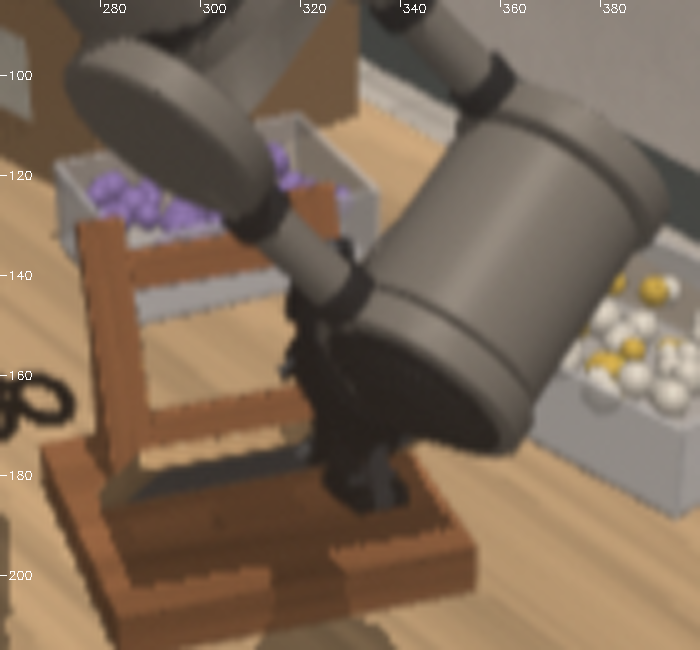

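Call:
drive_tool --plan '[0,0,0.006,0,0,0,0,0,0.011,0,0,0,0,-0.003,0.011,0,0,0,0,-0.006,0.011,0,0,0,0,-0.009,0.011,0,0,0,0,-0.009,0.011,0,0,0]' --claw 0.82

```text
clock: 9.35
tool_pos: [537.1, 59.5, 109.3]
ee_rot: [0.062, 0.133, 0.896, 0.418]
ft_force: [0.0, -0.1, -0.8]
width: 15.5
```

Call:
drive_tool --plan '[0,-0.002,0,0,0,0,0,-0.002,0,0,0,0,0,-0.002,0,0,0,0,0,-0.002,0,0,0,0]' --claw 1

```text
clock: 9.85
tool_pos: [537.0, 58.4, 108.1]
ee_rot: [0.062, 0.133, 0.897, 0.418]
ft_force: [-0.6, -1.1, -0.6]
width: 8.7
```

```bash
python3 - <<'E'
from h import *
st(); 
s=snap("side","s8");t=snap("top","t8")
crop("s8",260,85,400,215,5,"s8a")
crop("t8",200,120,340,240,5,"t8a")
E
```

```text
t 9.85 w [536.958   58.4307 108.0826] stand [-86.3642  -8.2731 108.0826] relrot [-50.003   -0.0316   0.0317] F [-1.171   0.2321 -0.5657] width 8.7 j [-0.5057  0.6163  1.8553  0.9592  1.155  -2.4161]
```

View pics/s8a.png

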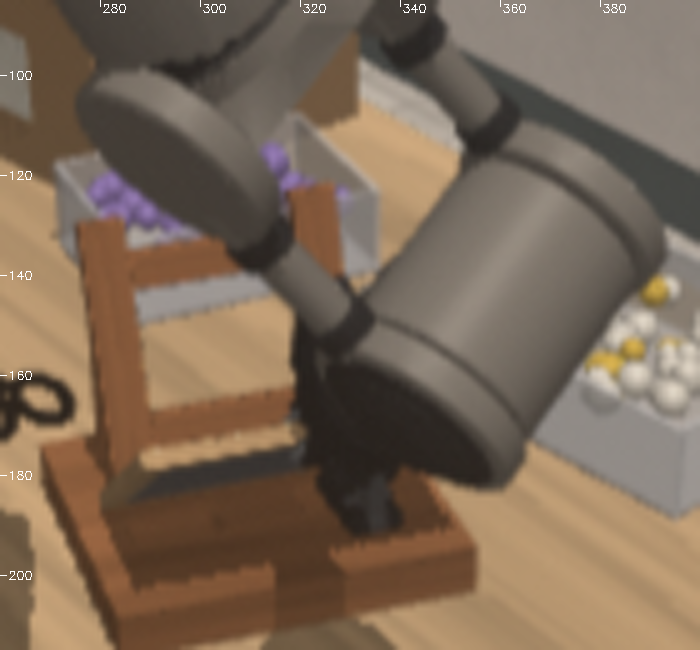

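View pics/t8a.png

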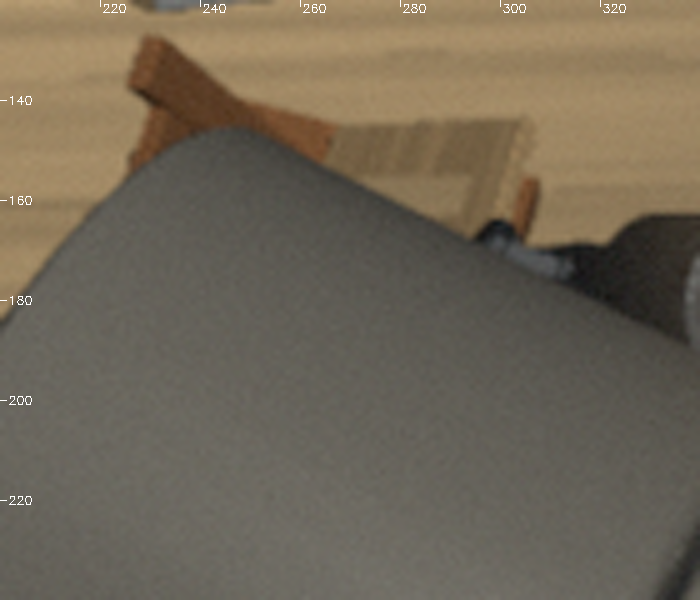

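```bash
cat > arc.py <<'E'
from h import *
import sys
L=113.6; th0=float(sys.argv[1]); y1=float(sys.argv[2]); clr=float(sys.argv[3])
for th in map(float,sys.argv[4:]):
    r=np.deg2rad(th); s,c=np.sin(r),np.cos(r)
    if th<=90: F=np.array([-10*s+3.64*c-clr,30])
    else: F=np.array([-10*s-clr,30-10*c])
    M=F+5*np.array([s,c]); T=M+L*np.array([-c,s])
    print(th,T,end=' '); go((T[0],y1,T[1]),90-(th-0.8))
E
python3 arc.py 40 -8.3 0.5 40.8 50 60 70 ; python3 arc.py 40 0 0.5 80 90
```

```text
40.8 [-87.0063 108.0136] delta m [-0.     -0.0005 -0.0004] deg [ 0.    0.04 -0.01]
50.0 [-75.0111 120.2366] delta m [-0.      0.0166  0.0009] deg [ 9.2   0.04 -0.02]
60.0 [-59.8101 130.8805] delta m [0.     0.0345 0.0057] deg [19.2   0.04 -0.02]
70.0 [-42.807  138.4592] delta m [0.     0.0513 0.0139] deg [29.2   0.04 -0.03]
80.0 [-24.5184 142.7424] delta m [0.0083 0.0663 0.0251] deg [39.2   0.04 -0.03]
90.0 [ -5.5 143.6] delta m [0.0083 0.0792 0.0391] deg [49.2   0.03 -0.03]
```

Call:
drive_tool --plan '[0,0.0085,0.0003,4.6,0,0,0,0.0166,0.0009,9.2,0,0,0,0.0256,0.003,14.2,0,0,0,0.0345,0.0057,19.2,0,0,0,0.0345,0.0057,19.2,0,0]'

```text
clock: 10.58
tool_pos: [545.1, 85.0, 132.1]
ee_rot: [0.04, 0.139, 0.954, 0.262]
ft_force: [1.8, -1.6, 2.5]
width: 8.9
```

```bash
python3 - <<'E'
from h import *
st()
E
python3 arc.py 60 -5 0.5 70; python3 arc.py 40 0 0.5 80 90
```

```text
t 10.57 w [545.1329  84.9893 132.0521] stand [-58.5763  -8.4228 132.0521] relrot [-30.7988  -0.1622  -0.1783] F [-1.0166 -2.2246  2.4525] width 8.9 j [-0.2892  0.4697  1.7739  0.653   1.0023 -1.9594]
70.0 [-42.807  138.4592] delta m [0.0034 0.0168 0.0026] deg [10.    0.13  0.2 ]
80.0 [-24.5184 142.7424] delta m [0.0083 0.0348 0.0082] deg [20.    0.14  0.19]
90.0 [ -5.5 143.6] delta m [0.0083 0.0515 0.0172] deg [30.    0.16  0.18]
```

Low forces. I'll continue to about 90° with the sideways correction.

Call:
drive_tool --plan '[0.0017,0.0085,0.001,5,0,0,0.0034,0.0168,0.0026,10,0,0,0.006,0.026,0.005,15,0,0,0.0083,0.0348,0.0082,20,0,0,0.0083,0.0432,0.0125,25,0,0,0.0083,0.0515,0.0172,30,0,0,0.0083,0.0515,0.0172,30,0,0]'

```text
clock: 11.45
tool_pos: [557.3, 137.9, 145.9]
ee_rot: [0.007, 0.146, 0.989, 0.008]
ft_force: [8.4, -1.6, 16.6]
width: 8.9
```

```bash
python3 - <<'E'
from h import *
st()
s=snap("side","s9");t=snap("top","t9")
crop("s9",260,85,400,215,5,"s9a")
crop("t9",200,120,340,240,5,"t9a")
E
python3 arc.py 40 0 0.5 97
```

```text
t 11.45 w [557.283  137.905  145.9298] stand [ -4.4073  -4.76   145.9298] relrot [-1.0774 -0.6778 -0.0663] F [ 0.8481 -8.5043 16.6449] width 8.9 j [ 0.102   0.4983  1.5262  0.0144  1.0989 -1.1831]
97.0 [  8.3816 143.3626] delta m [0.0049 0.0134 0.0027] deg [ 7.37  0.65 -0.07]
```

View pics/s9a.png

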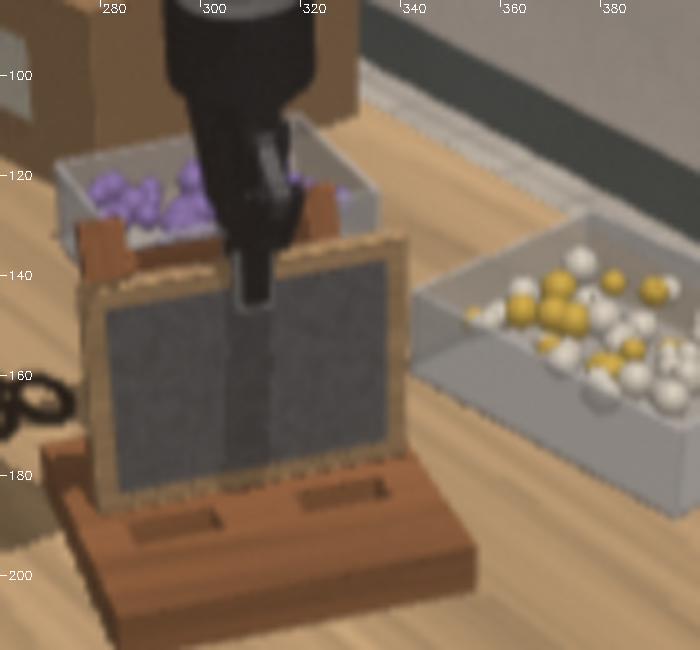

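View pics/t9a.png

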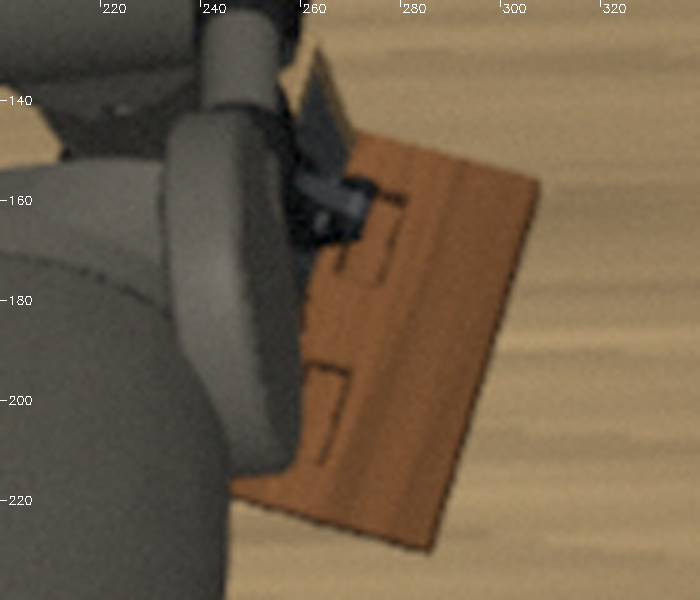

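Call:
drive_tool --plan '[0,0,-0.003,0,0,0,0.001,0,-0.004,0,0,0,0.001,0,-0.004,0,0,0]'

```text
clock: 11.92
tool_pos: [549.9, 136.9, 145.2]
ee_rot: [-0.001, 0.147, 0.989, 0.007]
ft_force: [-0.8, 0.3, -1.9]
width: 9.0
```

```bash
python3 - <<'E'
from h import *
st()
E
python3 arc.py 40 0 0.5 97
```

```text
t 11.93 w [549.9108 136.8877 145.1783] stand [ -7.512    2.0035 145.1783] relrot [-0.7523  0.1857  0.0516] F [ 0.0293  0.8757 -1.8778] width 9.0 j [ 0.1013  0.495   1.5342  0.0149  1.1103 -1.182 ]
97.0 [  8.3816 143.3626] delta m [-0.002   0.0159  0.002 ] deg [ 6.95 -0.19 -0.04]
```

Call:
drive_tool --plan '[-0.001,0.008,-0.001,3.5,0,0,-0.002,0.0155,-0.001,7,0,0,-0.002,0.0155,-0.001,7,0,0,-0.002,0.0155,0,7,0,0]'

```text
clock: 12.42
tool_pos: [556.9, 151.3, 146.0]
ee_rot: [-0.009, 0.146, 0.988, -0.053]
ft_force: [0.2, 0.2, -1.5]
width: 9.0
```

```bash
python3 - <<'E'
from h import *
st()
s=snap("side","s10")
crop("s10",260,85,400,215,5,"s10a")
E
```

```text
t 12.43 w [556.871  151.2568 145.9911] stand [  8.2556  -0.5065 145.9911] relrot [6.1729 0.0828 0.0211] F [ 0.2815 -0.1142 -1.5365] width 9.0 j [ 0.1843  0.5475  1.4438 -0.1018  1.2029 -1.0538]
```

View pics/s10a.png

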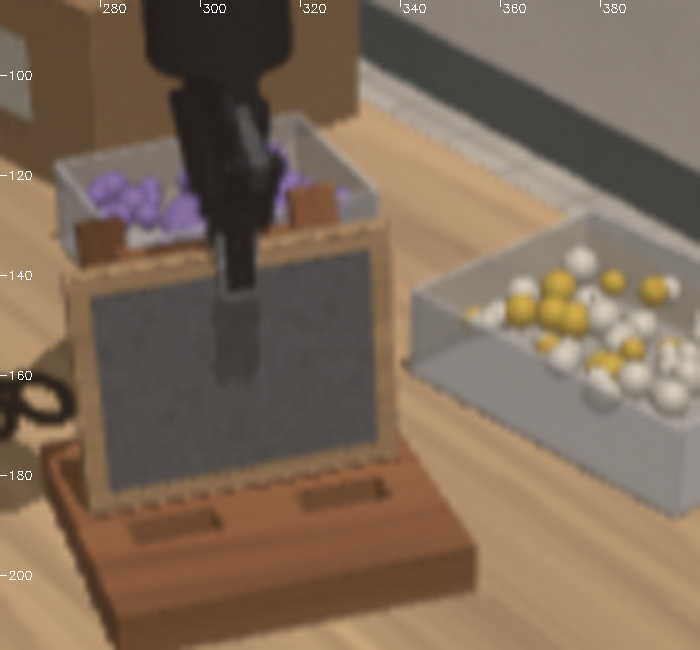

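```bash
python3 - <<'E'
from h import *
s=load("s10")
for u in [(279,188),(339.5,176.3)]:print(w2s(plane(s,u,33)))
# pockets corners
for u in [(285.5,189.5),(302,187),(305,190.5),(288.5,194)]:print('p',w2s(plane(s,u,30)))
for u in [(318.5,183),(335,180),(338,184),(321,187)]:print('p1',w2s(plane(s,u,30)))
print(proj(s,s2w((-9.5,91,33))),proj(s,s2w((-9.5,-89,33))))
E
```

```text
[-14.4018  86.7482  33.    ]
[-14.3489 -89.3778  33.    ]
p [-23.1071  70.9099  30.    ]
p [-26.4868  24.8733  30.    ]
p [-45.6609  22.1822  30.    ]
p [-46.8005  69.0618  30.    ]
p1 [-22.7345 -24.1516  30.    ]
p1 [-23.7543 -72.4934  30.    ]
p1 [-45.6805 -73.3517  30.    ]
p1 [-44.0387 -24.2789  30.    ]
[277.0375 187.3521] [338.7765 175.4558]
```

Call:
drive_tool --plan '[0,0,0.002,0,0,0,0,0,0.002,0,0,0]'

```text
clock: 12.72
tool_pos: [557.4, 150.8, 144.9]
ee_rot: [-0.008, 0.147, 0.988, -0.053]
ft_force: [0.2, -0.2, 0.0]
width: 8.8
```

Call:
drive_tool --plan '[0,0,0,0,0,0,0,0,0,0,0,0,0,0,0,0,0,0,0,0.002,0,0,0,0]' --claw 0.78

```text
clock: 13.22
tool_pos: [557.9, 153.2, 144.4]
ee_rot: [-0.008, 0.146, 0.988, -0.053]
ft_force: [-0.2, 0.7, 0.4]
width: 18.8
```

```bash
python3 - <<'E'
from h import *
st()
s=snap("side","s11")
crop("s11",260,85,400,215,5,"s11a")
E
```

```text
t 13.22 w [557.9289 153.2225 144.4378] stand [ 10.4432  -0.9511 144.4378] relrot [6.1925 0.0005 0.0484] F [0.5859 0.386  0.432 ] width 18.8 j [ 0.1877  0.5514  1.4417 -0.1027  1.2005 -1.0493]
```

View pics/s11a.png

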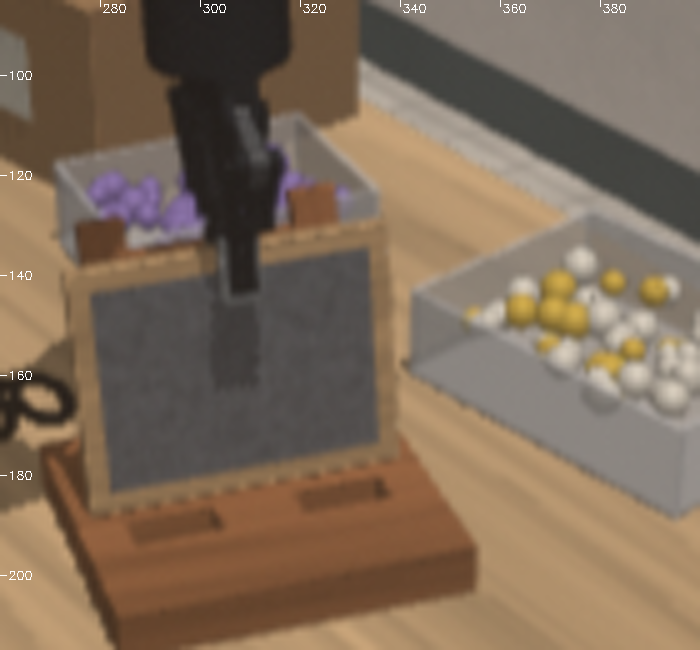

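Released and standing. I'll withdraw up the tool axis.

Call:
drive_tool --plan '[0,0.002,-0.01,0,0,0,0,0.002,-0.02,0,0,0,0,0,-0.03,0,0,0,0,-0.003,-0.04,0,0,0,0,-0.01,-0.07,0,0,0,0,-0.03,-0.1,-3,0,0,0,-0.1,-0.1,-6,0,0,0,-0.15,-0.1,-6,0,0,0,-0.15,-0.1,-6,0,0]'

```text
clock: 14.4
tool_pos: [517.2, 17.3, 261.5]
ee_rot: [0.001, 0.149, 0.989, -0.002]
ft_force: [0.7, -0.1, 0.4]
width: 18.7
```

```bash
python3 - <<'E'
from h import *
st()
s=snap("side","s12");t=snap("top","t12")
crop("s12",260,85,400,215,5,"s12a")
crop("t12",200,120,340,240,5,"t12a")
E
```

```text
t 14.40 w [517.1691  17.3118 261.4767] stand [-131.4478   -1.2134  261.4767] relrot [ 0.2218 -0.1095  0.3395] F [ 0.0992 -0.7328  0.3651] width 18.7 j [-0.1122  0.3054  1.4923 -0.0043  1.3427 -1.3829]
```

View pics/s12a.png

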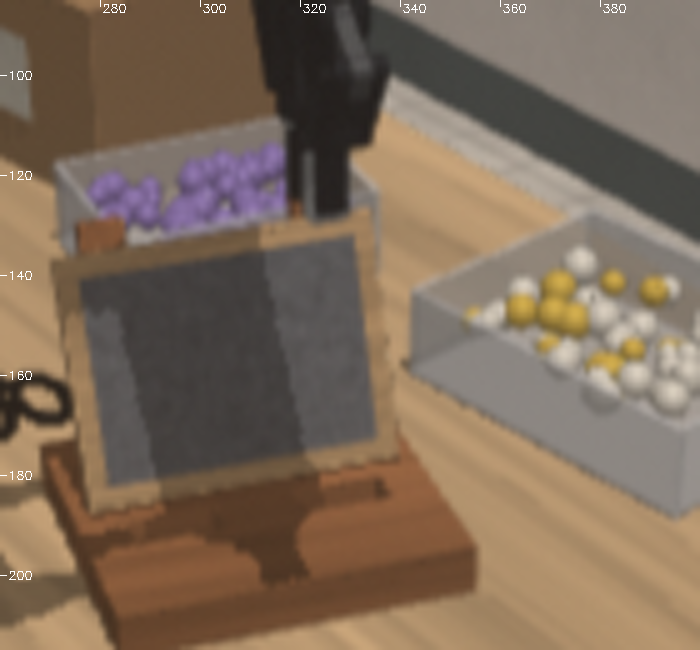

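View pics/t12a.png

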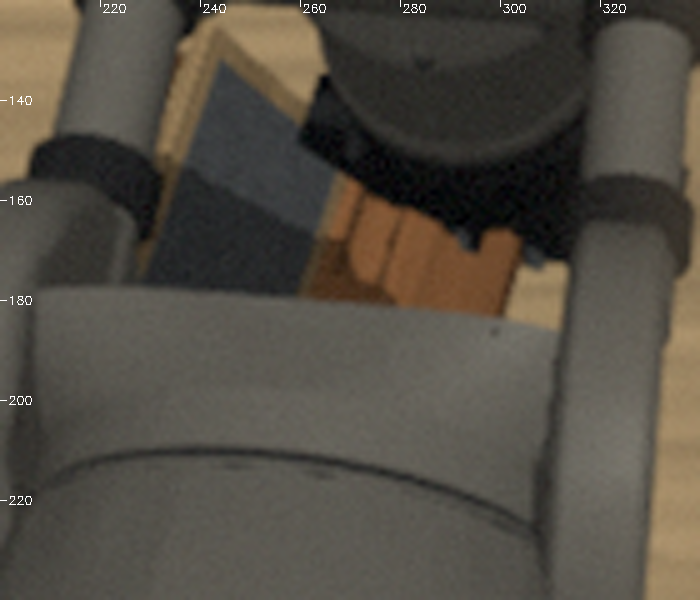

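```bash
python3 - <<'E'
from h import *
t,s=load("top0"),load("side0")
print("jar",plane(t,(463,118),90),plane(s,(491,246),90))
T=[(454,221),(468,213.5),(472.5,220),(457.5,228)];S=[(389,283),(408,290.5),(404,296.5),(385,289)]
for a,b in zip(T,S): print(tri(t,a,s,b),plane(t,a,80),plane(s,b,80))
delta((543.5,-396.5,160),Rt(0,-78))
E
```

```text
jar [ 684.5794 -370.9271   90.    ] [ 673.6951 -381.8932   90.    ]
(array([ 432.3987, -327.1604,   75.9859]), np.float64(0.7709537269839711)) [ 431.5238 -325.4651   80.    ] [ 429.8521 -330.1691   80.    ]
(array([ 449.9865, -363.2628,   73.6841]), np.float64(1.6345003374051796)) [ 448.3011 -360.1964   80.    ] [ 446.0743 -367.7151   80.    ]
(array([ 433.154 , -371.2248,   74.2098]), np.float64(0.5406155441208934)) [ 432.6093 -368.9565   80.    ] [ 428.622  -374.9908   80.    ]
(array([ 415.7902, -334.105 ,   74.5816]), np.float64(0.7141746623366586)) [ 414.8602 -331.8691   80.    ] [ 412.3096 -338.069    80.    ]
delta m [-0.1459 -0.391   0.1019] deg [-0.1   0.15 77.86]
```

Call:
drive_tool --plan '[-0.146,-0.391,0.0,0,0,78,-0.146,-0.391,0.0,0,0,78,-0.146,-0.391,0.02,0,0,78,-0.146,-0.391,0.04,0,0,78,-0.146,-0.391,0.102,0,0,78,-0.146,-0.391,0.102,0,0,78,-0.146,-0.391,0.102,0,0,78,-0.146,-0.391,0.102,0,0,78,-0.146,-0.391,0.102,0,0,78,-0.146,-0.391,0.102,0,0,78]' --claw 0.53

```text
clock: 15.75
tool_pos: [545.3, -394.8, 159.8]
ee_rot: [0.001, 0.735, 0.678, -0.001]
ft_force: [0.4, 0.1, 0.3]
width: 40.2
```

```bash
python3 - <<'E'
from h import *
st()
s=snap("side","s13");t=snap("top","t13")
crop("s13",260,85,400,215,5,"s13a")
crop("t13",200,110,340,240,5,"t13a")
crop("s13",370,205,500,325,5,"s13b")
o,p,Rc=cur(); print(p,proj(t,p),proj(s,p))
delta((543.5,-396.5,100),Rt(0,-78))
E
```

```text
t 15.75 w [ 545.2887 -394.7838  159.8075] stand [-517.8274 -147.2416  159.8075] relrot [ 0.1386 -0.1683 77.8633] F [ 0.2389 -0.3084  0.3325] width 40.2 j [-0.7391  0.6712  1.1694 -0.0029  1.2989 -0.6569]
[ 545.0704 -395.007   160.2356] [493.148  163.5042] [459.2552 247.2905]
delta m [-0.0014 -0.0015  0.0602] deg [0.02 0.23 0.1 ]
```

View pics/s13a.png

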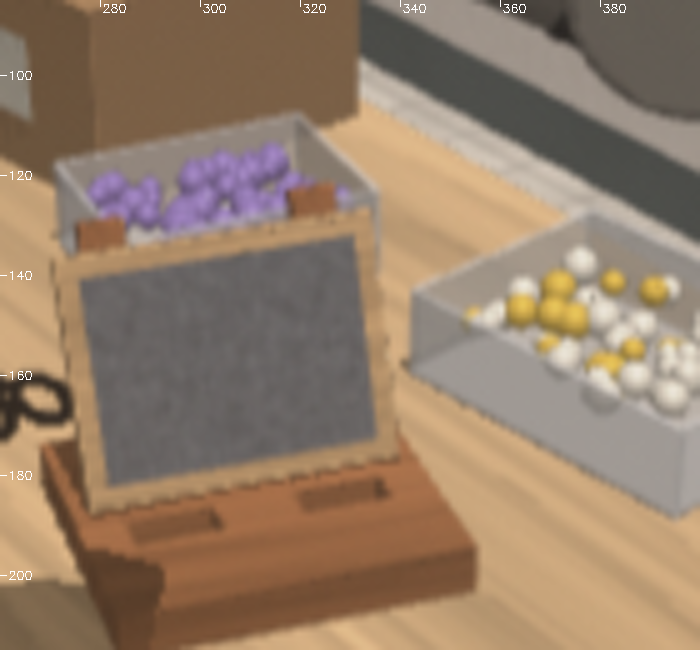

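View pics/t13a.png

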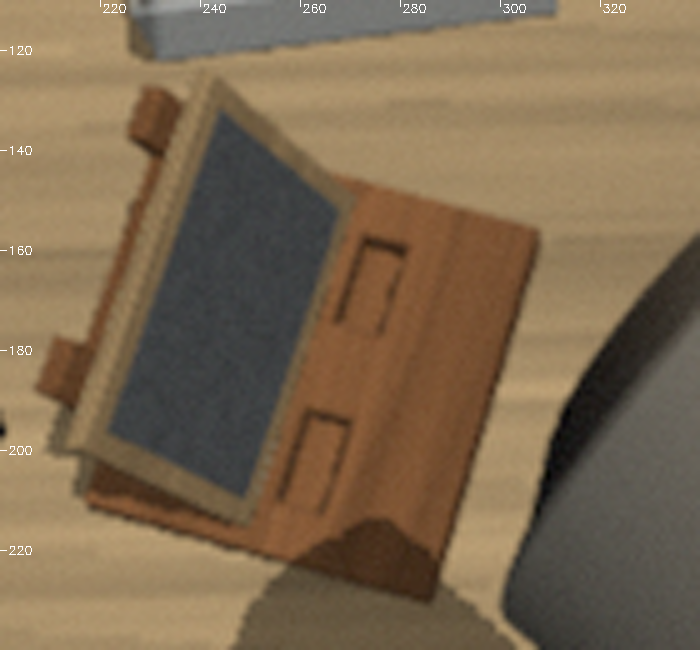

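View pics/s13b.png

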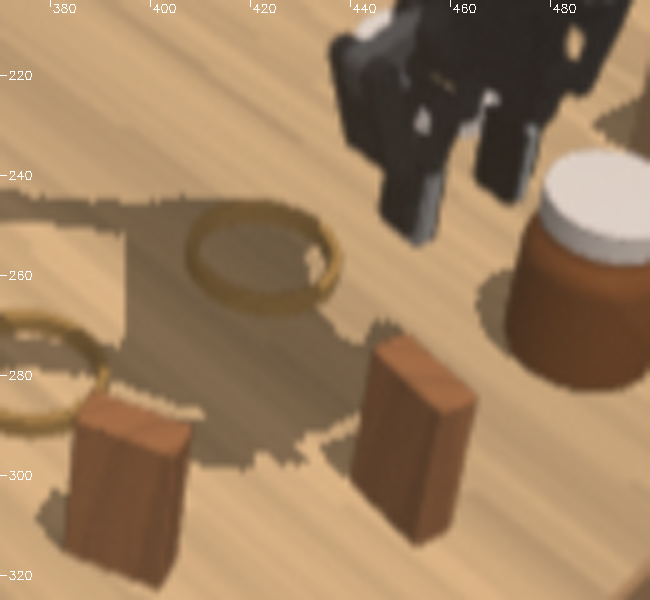

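```bash
python3 - <<'E'
from h import *
s=load("s13");t=load("t13")
for p in [(543.5,-396.5,80),(545,-394,80),(543,-399,80)]: print(proj(s,p),proj(t,p))
print("foot face corners",w2s(plane(t,(269.5,151),33.4)),w2s(plane(t,(249.5,214.5),33.4)))
print("top face corners",w2s(plane(t,(243.5,126.5),165)),w2s(plane(t,(217.5,200.5),165)))
print("top rear corners",w2s(plane(t,(239,124.5),161.6)),w2s(plane(t,(213.5,199.5),161.6)))
for u in [(270.5,157.5),(280,159.5),(274.5,177),(265,175),(260.5,192),(269,194),(263.5,213),(254.5,210.5)]: print("pk",w2s(plane(t,u,30)))
for u in [(307.5,155.5),(285.5,230.5),(217.5,211)]: print("pl",w2s(plane(t,u,30)))
E
python3 - <<'E'
from h import *
crop("t13",205,115,325,235,6,"t13c")
E
```

```text
[453.4   278.334] [478.5615 174.0327]
[452.9804 277.3267] [477.4491 173.4626]
[454.1657 279.1404] [479.6245 174.2026]
foot face corners [ -5.2468 -84.8993  33.4   ] [-5.277  87.2348 33.4   ]
top face corners [ 36.3957 -85.9812 165.    ] [ 38.786   89.8455 165.    ]
top rear corners [ 48.8056 -89.1233 161.6   ] [ 48.9715  89.6035 161.6   ]
pk [-12.0573 -69.6635  30.    ]
pk [-37.3379 -70.8605  30.    ]
pk [-37.0343 -22.3588  30.    ]
pk [-12.0158 -21.1073  30.    ]
pk [-14.0408  24.5487  30.    ]
pk [-36.361   23.9066  30.    ]
pk [-37.1891  74.1122  30.    ]
pk [-13.5266  73.9273  30.    ]
pl [-103.0335  -99.7271   30.    ]
pl [-102.7011  101.8766   30.    ]
pl [75.7746 99.3478 30.    ]
```

View pics/t13c.png

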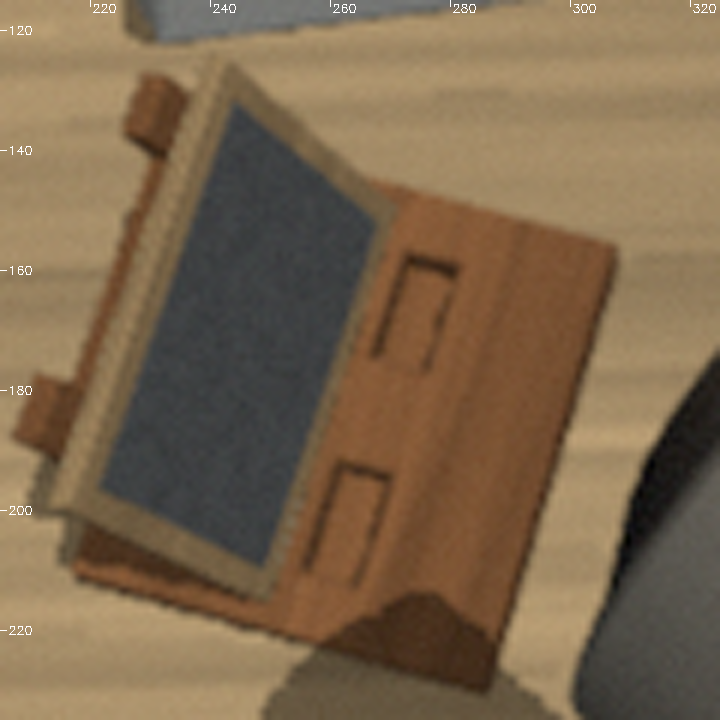

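Call:
drive_tool --plan '[-0.0014,-0.0015,0.03,0,0,0,-0.0014,-0.0015,0.065,0,0,0,-0.0014,-0.0015,0.085,0,0,0,-0.0014,-0.0015,0.108,0,0,0,-0.0014,-0.0015,0.108,0,0,0]'

```text
clock: 16.48
tool_pos: [542.0, -396.3, 50.1]
ee_rot: [-0.001, 0.736, 0.677, -0.002]
ft_force: [0.7, -0.2, -0.8]
width: 40.2
```

```bash
python3 - <<'E'
from h import *
st()
s=snap("side","s14");t=snap("top","t14")
crop("s14",370,205,500,325,5,"s14b")
crop("t14",420,130,520,220,5,"t14b")
E
```

```text
t 16.48 w [ 542.0189 -396.3041   50.1451] stand [-520.2279 -144.5509   50.1451] relrot [ 0.2051  0.0563 77.968 ] F [ 0.0213 -0.7027 -0.7895] width 40.2 j [-0.7439  0.7772  1.2851 -0.0034  1.081  -0.6591]
```

View pics/s14b.png

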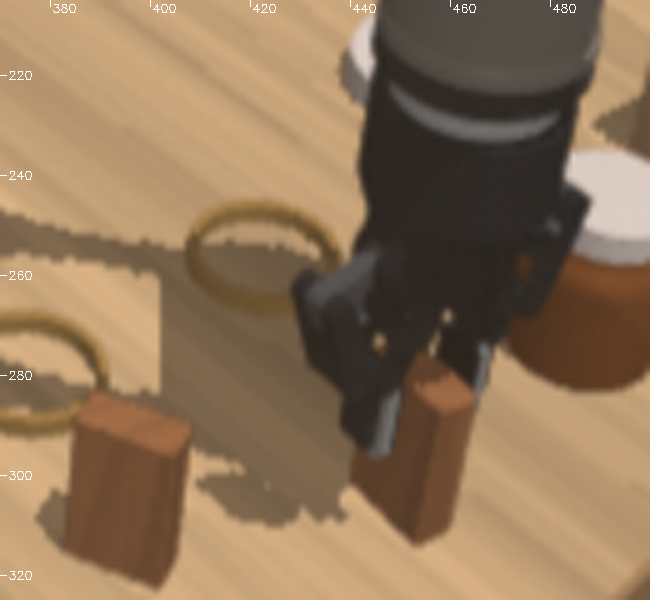

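View pics/t14b.png

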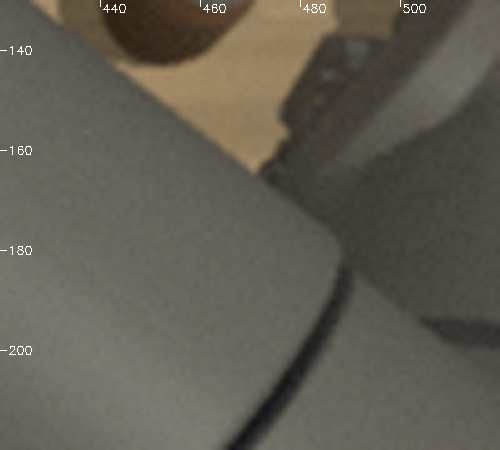

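Call:
drive_tool --plan '[0,0,0,0,0,0,0,0,0,0,0,0,0,0,0,0,0,0,0,0,0,0,0,0]' --claw 1

```text
clock: 17.08
tool_pos: [543.3, -398.2, 53.0]
ee_rot: [0.002, 0.736, 0.677, -0.001]
ft_force: [0.4, 0.7, 5.2]
width: 18.8
```

Call:
drive_tool --plan '[0,0,-0.05,0,0,0,0,0,-0.1,0,0,0,0,0,-0.13,0,0,0,0,0,-0.13,0,0,0]'

```text
clock: 17.58
tool_pos: [543.6, -398.1, 184.6]
ee_rot: [0.004, 0.736, 0.677, -0.001]
ft_force: [0.1, 0.1, -0.2]
width: 18.9
```

```bash
python3 - <<'E'
from h import *
st()
s=snap("side","s15")
crop("s15",400,185,530,305,5,"s15b")
go((-30,-48,185))
o,p,Rc=cur(); print(proj(s,p))
E
```

```text
t 17.57 w [ 543.5759 -398.1292  184.5832] stand [-521.5251 -146.5689  184.5832] relrot [ 0.0797 -0.4946 78.0395] F [ 0.1839 -0.101  -0.2343] width 18.9 j [-0.7444  0.6508  1.1382 -0.0032  1.3451 -0.6592]
delta m [ 0.5006  0.0063 -0.0051] deg [ -0.14   0.24 -78.04]
[461.0821 239.6375]
```

View pics/s15b.png

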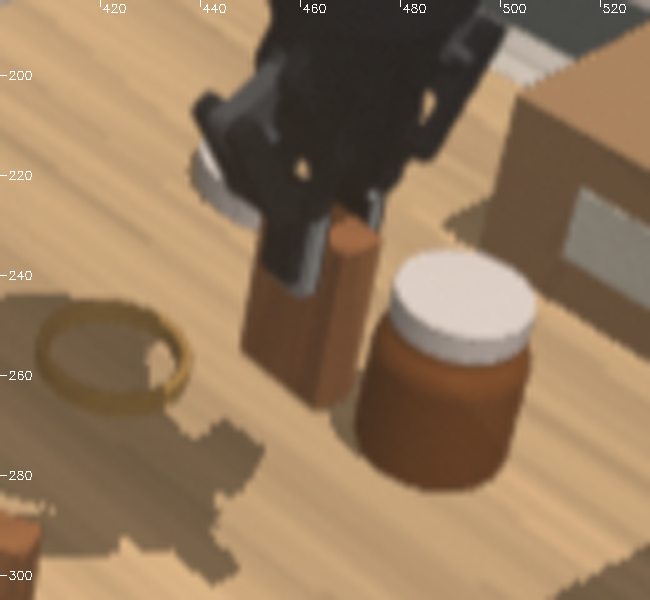

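```bash
python3 - <<'E'
from h import *
s=load("s15")
o,p,Rc=cur()
for h in (30,45,60,75):
  for k in (-50,50): print(h,k,proj(s,p+Rc@np.array([0,k,-h])))
E
```

```text
30 -50 [442.9739 236.0399]
30 50 [483.0471 218.6817]
45 -50 [444.0178 229.5772]
45 50 [484.4118 212.3347]
60 -50 [445.0818 222.9905]
60 50 [485.8016 205.871 ]
75 -50 [446.1665 216.276 ]
75 50 [487.2172 199.2873]
```

Call:
drive_tool --plan '[0,0,0.05,0,0,0,0,0,0.1,0,0,0,0,0,0.12,0,0,0,0,0,0.131,0,0,0,0,0,0.131,0,0,0]'

```text
clock: 18.25
tool_pos: [541.7, -396.8, 52.9]
ee_rot: [0.0, 0.736, 0.677, -0.002]
ft_force: [-7.6, 6.2, 23.8]
width: 19.1
```

Call:
drive_tool --plan '[0,0,0,0,0,0,0,0,0,0,0,0,0,0,-0.01,0,0,0]' --claw 0.55

```text
clock: 18.62
tool_pos: [541.6, -396.9, 58.7]
ee_rot: [-0.001, 0.736, 0.677, -0.002]
ft_force: [0.6, 0.0, -0.1]
width: 38.8
```

Call:
drive_tool --plan '[0,0,-0.06,0,0,0,0,0,-0.06,0,0,10,0,0,-0.06,0,0,20,0,0,-0.06,0,0,30,0,0,-0.06,0,0,40,0,0,-0.06,0,0,50,0,0,-0.06,0,0,60,0,0,-0.06,0,0,70,0,0,-0.06,0,0,80,0,0,-0.06,0,0,90]' --claw 0.2

```text
clock: 19.88
tool_pos: [542.6, -397.5, 120.5]
ee_rot: [0.002, 0.999, -0.045, -0.0]
ft_force: [0.1, -0.1, 0.6]
width: 68.2
```

```bash
python3 - <<'E'
from h import *
st()
s=snap("side","s16")
crop("s16",370,205,500,325,5,"s16b")
o,p,Rc=cur(); print(proj(s,p))
for z in (80,): print(proj(s,(p[0],p[1],z)))
delta((543.3,-398,55),Rt(0,-168))
E
```

```text
t 19.88 w [ 542.5956 -397.5021  120.5012] stand [-521.2081 -145.4491  120.5012] relrot [  0.0276  -0.2852 168.3703] F [-0.0336 -0.1666  0.6019] width 68.2 j [-0.7447  0.7042  1.2192 -0.0032  1.2168  0.9175]
[456.3677 263.8559]
[453.4632 278.7998]
delta m [0.0008 0.0002 0.0655] deg [ 0.19  0.04 -0.76]
```

View pics/s16b.png

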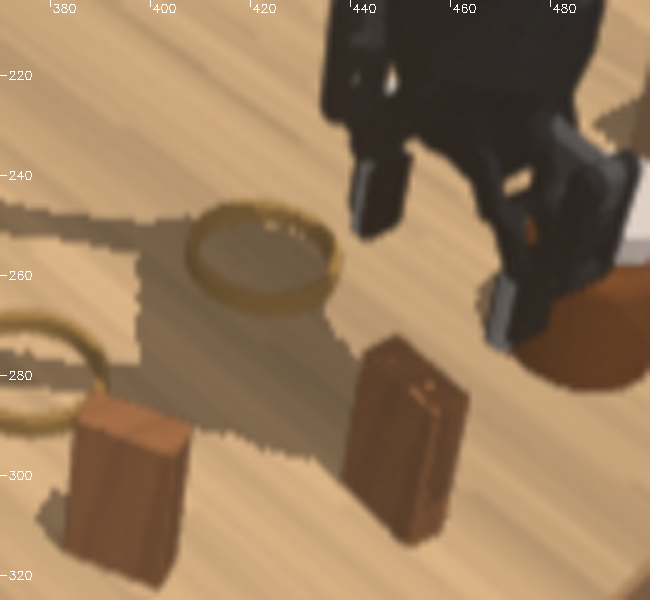

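Call:
drive_tool --plan '[0,0,0.03,0,0,-0.7,0,0,0.055,0,0,-0.7,0,0,0.065,0,0,-0.7,0,0,0.065,0,0,-0.7]'

```text
clock: 20.42
tool_pos: [542.4, -397.6, 55.0]
ee_rot: [0.001, 0.999, -0.036, -0.001]
ft_force: [0.1, 0.4, 0.0]
width: 68.3
```

Call:
drive_tool --plan '[0,0,0,0,0,0,0,0,0,0,0,0,0,0,0,0,0,0,0,0,0,0,0,0]' --claw 1

```text
clock: 20.92
tool_pos: [543.2, -398.0, 56.9]
ee_rot: [0.002, 0.999, -0.036, 0.001]
ft_force: [-0.1, 1.2, 5.6]
width: 43.2
```

Call:
drive_tool --plan '[0,0,-0.05,0,0,0,0,0,-0.1,0,0,0,0,0,-0.12,0,0,0,0,0,-0.12,0,0,0]'

```text
clock: 21.42
tool_pos: [543.2, -397.9, 177.5]
ee_rot: [0.003, 0.999, -0.036, 0.001]
ft_force: [0.1, -0.3, -0.4]
width: 43.0
```

```bash
python3 - <<'E'
from h import *
st()
s=snap("side","s17")
crop("s17",380,185,510,305,5,"s17b")
go((-32,-48,185),0,-90)
E
```

```text
t 21.43 w [ 543.249  -397.9101  177.4511] stand [-521.4099 -146.1926  177.4511] relrot [ -0.2692  -0.4834 167.3331] F [-0.252  -0.1317 -0.3903] width 43.0 j [-0.7444  0.6561  1.1481 -0.0032  1.3316  0.8993]
delta m [ 0.0122 -0.4984 -0.0115] deg [  0.17   0.16 -77.33]
```

View pics/s17b.png

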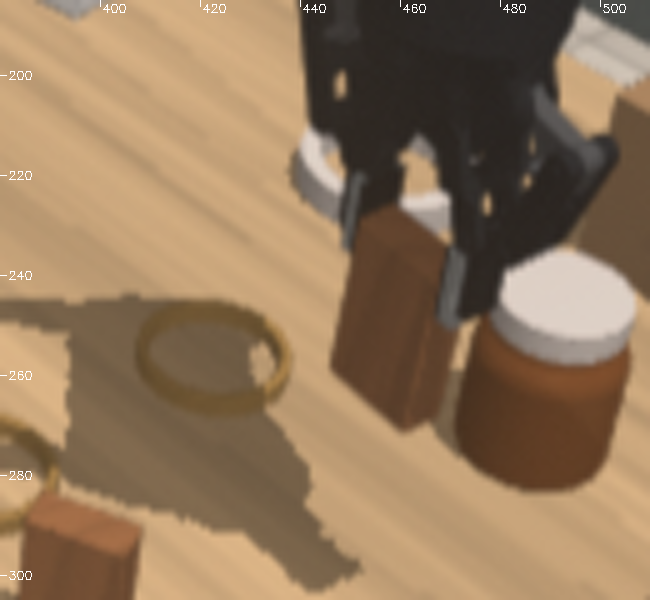

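Call:
drive_tool --plan '[0.012,-0.498,-0.01,0,0,-77.3,0.012,-0.498,-0.01,0,0,-77.3,0.012,-0.498,-0.01,0,0,-77.3,0.012,-0.498,-0.01,0,0,-77.3,0.012,-0.498,-0.01,0,0,-77.3,0.012,-0.498,-0.01,0,0,-77.3,0.012,-0.498,-0.01,0,0,-77.3,0.012,-0.498,-0.01,0,0,-77.3,0.012,-0.498,-0.01,0,0,-77.3,0.012,-0.498,-0.01,0,0,-77.3]'

```text
clock: 22.72
tool_pos: [589.8, 98.4, 182.1]
ee_rot: [0.0, 0.803, 0.596, -0.003]
ft_force: [-0.1, -0.1, -0.9]
width: 42.9
```

```bash
python3 - <<'E'
from h import *
st()
go((-32,-48,115),0,-90)
E
```

```text
t 22.73 w [589.7748  98.3702 182.0564] stand [-32.8636 -47.2919 182.0564] relrot [ 0.333  -0.1049 90.0085] F [-0.1669  0.0426 -0.9032] width 42.9 j [ 0.0391  0.5176  1.3838 -0.004   1.2441  0.3338]
delta m [0.0012 0.0009 0.067 ] deg [-0.15  0.28 -0.01]
```

Call:
drive_tool --plan '[0.001,0.001,0.04,0,0,0,0.001,0.001,0.08,0,0,0,0.001,0.001,0.085,0,0,0,0.001,0.001,0.085,0,0,0]'

```text
clock: 23.22
tool_pos: [592.2, 97.9, 99.2]
ee_rot: [0.001, 0.804, 0.595, -0.001]
ft_force: [-0.1, -0.4, 0.5]
width: 42.9
```

```bash
python3 - <<'E'
from h import *
st()
s=snap("side","s18");t=snap("top","t18")
crop("s18",265,95,385,215,6,"s18b")
crop("t18",210,120,330,235,6,"t18b")
o,p,Rc=cur(); 
for a in (-10,10):
  for b in (-22,22): q=w2s(p)+[a,b,-57]; print(a,b,proj(s,s2w(q)))
E
```

```text
t 23.23 w [592.1579  97.8734  99.1654] stand [-32.6504 -49.7168  99.1654] relrot [ 0.1427 -0.166  90.1333] F [-0.4414 -0.0286  0.499 ] width 42.9 j [ 0.0379  0.6046  1.4789 -0.0038  1.059   0.3353]
-10 -22 [337.1845 179.2958]
-10 22 [322.0647 182.2373]
10 -22 [334.7084 175.6302]
10 22 [319.7366 178.5103]
```

View pics/s18b.png

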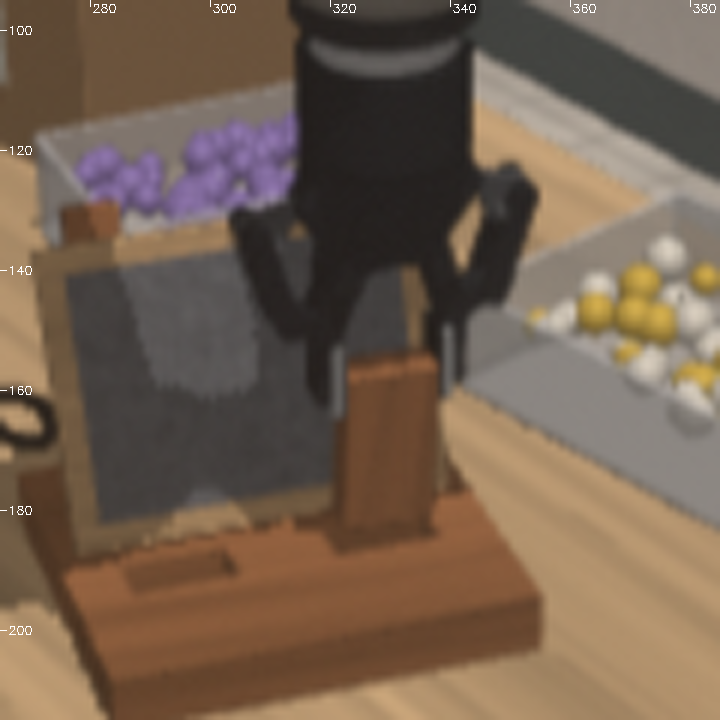

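View pics/t18b.png

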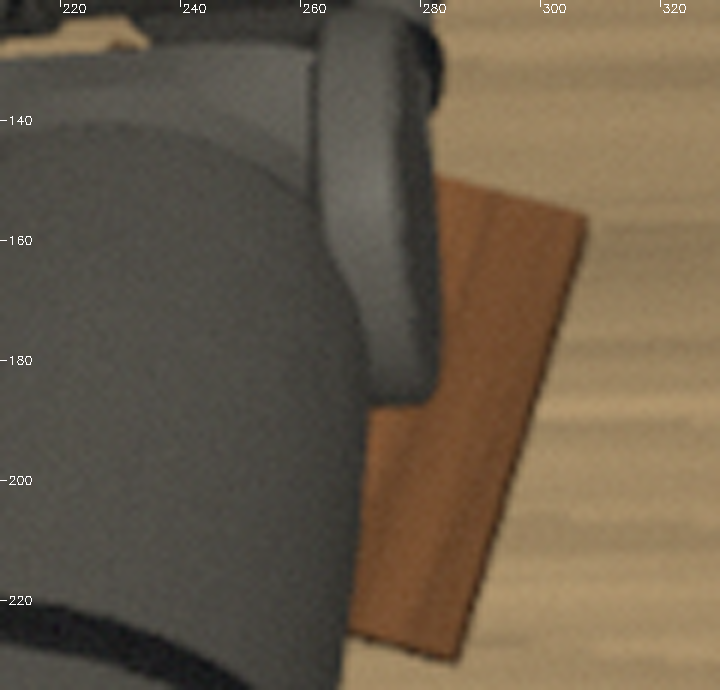

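```bash
python3 - <<'E'
from h import *
crop("s13",280,165,350,205,11,"z1"); crop("s18",300,150,360,200,12,"z2")
E
```

```text
(no output)
```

View pics/z1.png

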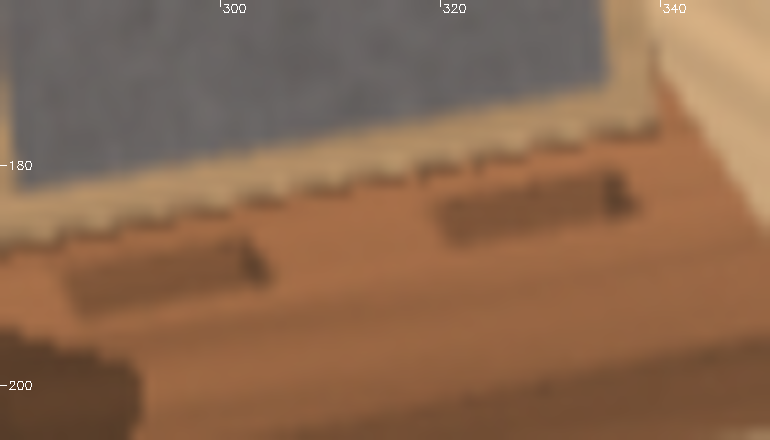

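View pics/z2.png

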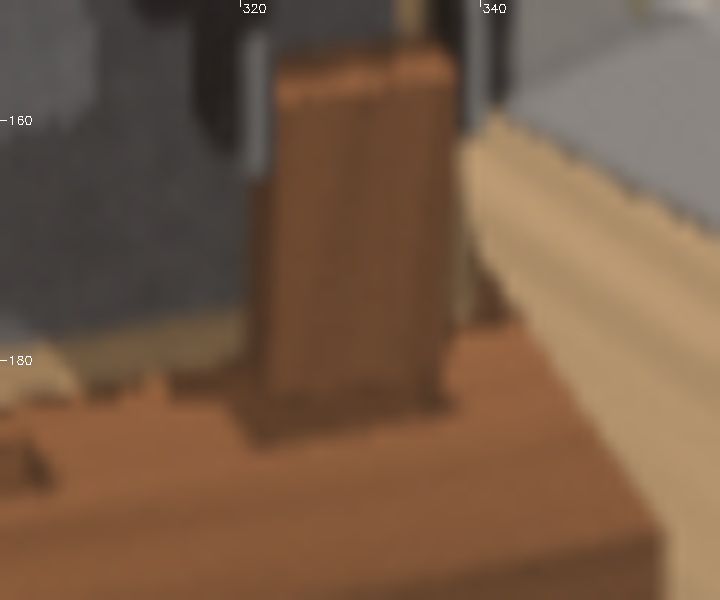

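```bash
python3 - <<'E'
from h import *
s=load("s13")
for x,y in [(-42.5,-23.5),(-42.5,-72.5),(-17.5,-72.5),(-17.5,-23.5)]: print(x,y,proj(s,s2w((x,y,30))))
for u in [(321.3,187.4),(337.9,184.2),(334.5,180.6),(319.3,183.5)]:print(w2s(plane(s,np.array(u)-[-.2,1.3],30)))
for x,y in [(-42.5,72.5),(-42.5,23.5),(-17.5,23.5)]: print(x,y,proj(s,s2w((x,y,30))))
for u in [(287.5,194),(304.5,190.8),(301.8,186.5)]:print(w2s(plane(s,np.array(u)-[-.2,1.3],30)))
t=load("t13")
E
```

```text
-42.5 -23.5 [320.5519 186.7602]
-42.5 -72.5 [337.3138 183.4624]
-17.5 -72.5 [334.2415 178.86  ]
-17.5 -23.5 [317.6833 182.0725]
[-40.2723 -27.0037  30.    ]
[-40.5662 -75.5328  30.    ]
[-20.0756 -72.9349  30.    ]
[-19.8188 -28.0575  30.    ]
-42.5 72.5 [286.8416 193.3925]
-42.5 23.5 [304.1944 189.9784]
-17.5 23.5 [301.5285 185.2068]
[-40.0797  69.4207  30.    ]
[-40.7337  21.5134  30.    ]
[-17.906   22.2628  30.    ]
```

Call:
drive_tool --plan '[0.0026,0,0,0,0,0,0.0026,0,0.006,0,0,0,0.0026,0,0.011,0,0,0,0.0026,0,0.014,0,0,0,0.0026,0,0.016,0,0,0]'

```text
clock: 23.95
tool_pos: [592.4, 101.5, 82.4]
ee_rot: [0.001, 0.803, 0.596, -0.001]
ft_force: [-0.5, 0.5, 0.2]
width: 42.9
```

```bash
python3 - <<'E'
from h import *
st()
s=snap("side","s19")
crop("s19",300,140,360,195,12,"z3")
E
```

```text
t 23.95 w [592.4085 101.5203  82.3595] stand [-29.0867 -48.9027  82.3595] relrot [ 0.1632 -0.1379 90.0392] F [0.3169 0.5997 0.2196] width 42.9 j [ 0.0439  0.6263  1.4916 -0.0036  1.0251  0.3396]
```

View pics/z3.png

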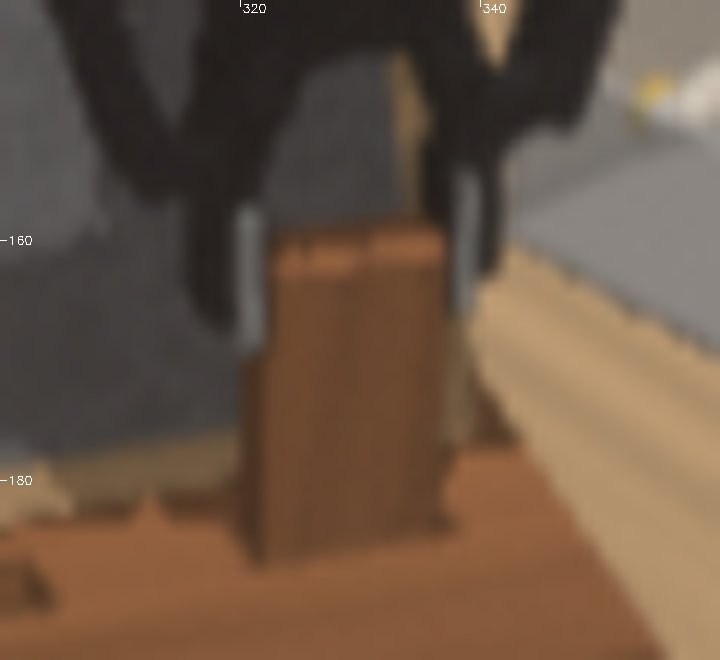

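Call:
drive_tool --plan '[0,0,0.004,0,0,0,0,0,0.008,0,0,0,0,0,0.012,0,0,0,0,0,0.015,0,0,0]'

```text
clock: 24.5
tool_pos: [592.4, 101.5, 67.4]
ee_rot: [0.001, 0.803, 0.596, -0.001]
ft_force: [0.6, 0.4, 0.9]
width: 42.9
```

Call:
drive_tool --plan '[0,0,0.001,0,0,0,0,0,0.0025,0,0,0]'

```text
clock: 24.75
tool_pos: [592.5, 101.4, 65.2]
ee_rot: [0.001, 0.803, 0.596, -0.001]
ft_force: [0.4, 0.7, 0.9]
width: 43.0
```

Bottom is almost reached (expected TCP z about 65). I'll release with a small opening, then retreat.

Call:
drive_tool --plan '[0,0,0.001,0,0,0,0,0,0.001,0,0,0]'

```text
clock: 25.0
tool_pos: [592.5, 101.5, 65.0]
ee_rot: [0.001, 0.803, 0.596, -0.001]
ft_force: [-1.4, 0.5, 5.6]
width: 43.3
```

Call:
drive_tool --plan '[0,0,0,0,0,0,0,0,0,0,0,0,0,0,0,0,0,0]' --claw 0.35

```text
clock: 25.38
tool_pos: [592.4, 101.2, 64.0]
ee_rot: [0.001, 0.803, 0.596, -0.002]
ft_force: [-1.0, 0.9, 0.9]
width: 55.8
```

```bash
python3 - <<'E'
from h import *
st()
delta((430.5,-350.5,170),Rt(0,-138.6))
E
```

```text
t 25.38 w [592.3638 101.2097  63.9608] stand [-29.397  -48.9497  63.9608] relrot [ 0.1754 -0.1526 90.0439] F [0.5646 1.2341 0.857 ] width 55.8 j [ 0.0435  0.6493  1.5073 -0.004   0.9864  0.3397]
delta m [-0.4796 -0.0241 -0.1043] deg [ 0.07  0.2  48.56]
```

Call:
drive_tool --plan '[0,0,-0.03,0,0,0,0,0,-0.08,0,0,0,0,0,-0.12,0,0,0,-0.48,-0.024,-0.12,0,0,48.5,-0.48,-0.024,-0.12,0,0,48.5,-0.48,-0.024,-0.12,0,0,48.5,-0.48,-0.024,-0.12,0,0,48.5,-0.48,-0.024,-0.12,0,0,48.5,-0.48,-0.024,-0.11,0,0,48.5,-0.48,-0.024,-0.104,0,0,48.5]'

```text
clock: 26.62
tool_pos: [444.4, -311.7, 175.0]
ee_rot: [0.002, 0.977, 0.213, -0.0]
ft_force: [1.0, -0.3, -0.1]
width: 55.6
```

Call:
drive_tool --plan '[0,0,0,0,0,0]' --claw 0.2

```text
clock: 26.75
tool_pos: [443.3, -313.4, 174.0]
ee_rot: [0.001, 0.978, 0.211, -0.001]
ft_force: [0.9, 0.9, 0.3]
width: 68.4
```

```bash
python3 - <<'E'
from h import *
st()
s=snap("side","s20"); t=snap("top","t20")
crop("s20",340,225,450,330,6,"s20b"); crop("s20",265,105,385,215,6,"s20a"); crop("t20",205,115,325,235,6,"t20a")
o,p,Rc=cur(); print(proj(s,p),proj(s,(p[0],p[1],80)))
delta((430.5,-350.5,57),Rt(0,-138.6))
E
```

```text
t 26.75 w [ 443.2503 -313.3694  173.9595] stand [-469.3802  -26.0269  173.9595] relrot [  0.1653  -0.2473 138.8791] F [ 1.1522 -0.6183  0.298 ] width 68.4 j [-0.7543  0.426   1.5623 -0.0043  1.1524  0.3937]
[391.0583 238.4886] [387.8467 274.2458]
delta m [-0.0296  0.0308  0.1175] deg [ 0.09  0.13 -0.05]
```

View pics/s20b.png

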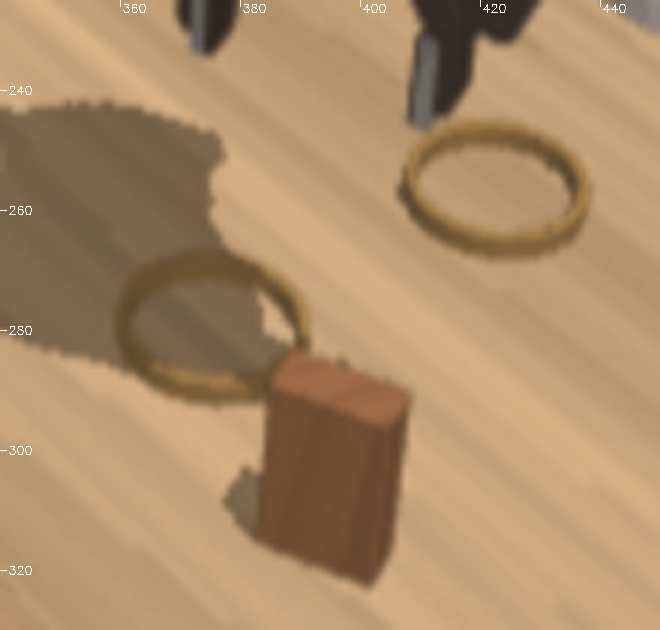

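View pics/s20a.png

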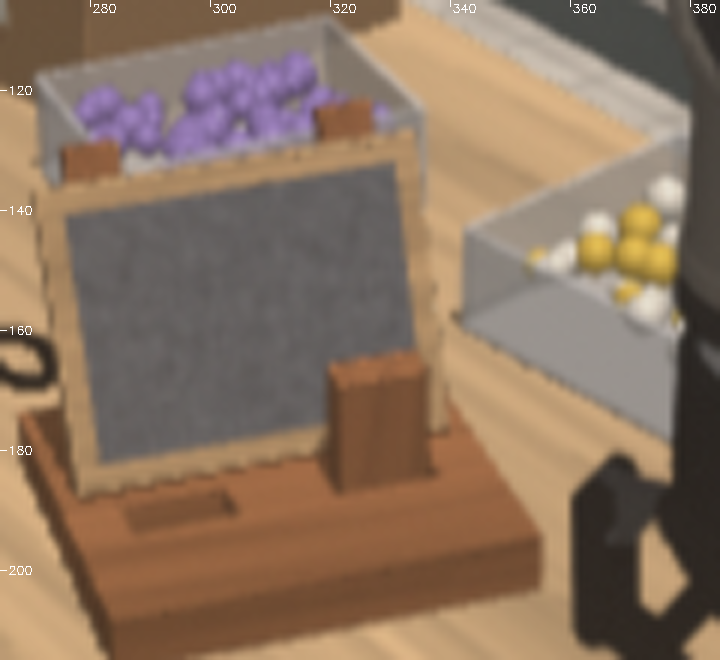

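View pics/t20a.png

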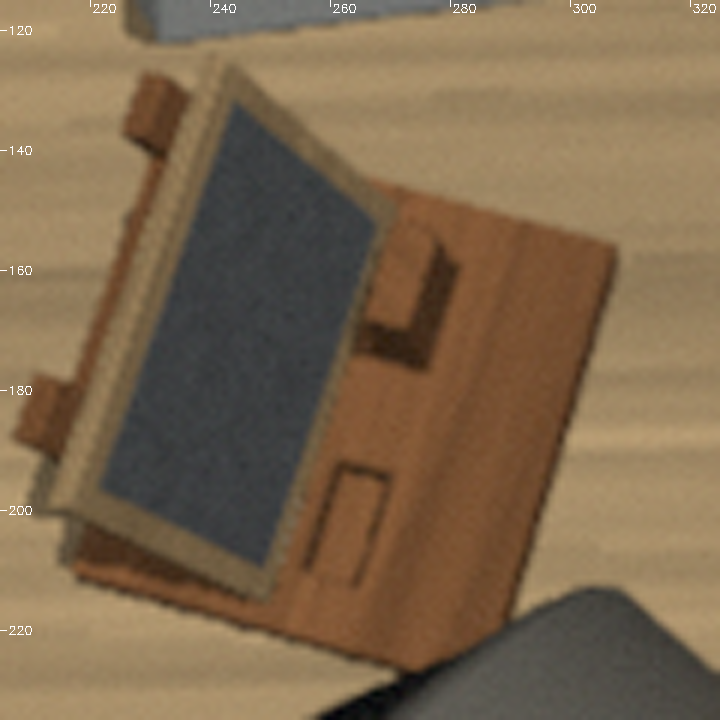

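```bash
python3 - <<'E'
from h import *
s=load("s20")
for p in [(430.5,-350.5,80),(543.3,-398,80)]: print(proj(s,p))
print(plane(s,(396.3,288.7),80))
E
```

```text
[396.1456 288.7629]
[453.8934 278.797 ]
[ 430.8633 -350.5503   80.    ]
```

Call:
drive_tool --plan '[-0.0296,0.0308,0.03,0,0,0,-0.0296,0.0308,0.06,0,0,0,-0.0296,0.0308,0.06,0,0,0]'

```text
clock: 27.22
tool_pos: [430.7, -347.9, 113.1]
ee_rot: [-0.001, 0.977, 0.214, -0.002]
ft_force: [0.6, 0.4, -0.3]
width: 68.1
```

```bash
python3 - <<'E'
from h import *
st()
delta((430.8,-350.5,57),Rt(0,-138.6))
E
```

```text
t 27.23 w [ 430.7441 -347.88    113.1175] stand [-506.0325  -24.0292  113.1175] relrot [  0.3106   0.0659 138.451 ] F [ 0.5223 -0.4444 -0.3288] width 68.1 j [-0.8163  0.5149  1.6019 -0.0031  1.0282  0.3242]
delta m [-0.0008  0.0025  0.0561] deg [-0.13  0.21  0.15]
```

Call:
drive_tool --plan '[-0.0008,0.002,0.02,0,0,0,-0.0008,0.002,0.045,0,0,0,-0.0008,0.002,0.057,0,0,0,-0.0008,0.002,0.057,0,0,0]'

```text
clock: 27.72
tool_pos: [431.7, -351.8, 58.2]
ee_rot: [0.001, 0.977, 0.214, -0.001]
ft_force: [0.3, 1.2, 0.2]
width: 68.7
```

Call:
drive_tool --plan '[0,0,0,0,0,0,0,0,0,0,0,0,0,0,0,0,0,0,0,0,0,0,0,0]' --claw 1

```text
clock: 28.22
tool_pos: [431.7, -352.8, 59.3]
ee_rot: [0.002, 0.977, 0.213, -0.0]
ft_force: [-0.5, 1.7, 6.3]
width: 43.2
```

Call:
drive_tool --plan '[0,0,-0.05,0,0,0,0,0,-0.1,0,0,0,0,0,-0.12,0,0,0,0,0,-0.12,0,0,0]'

```text
clock: 28.72
tool_pos: [432.0, -352.9, 180.0]
ee_rot: [0.004, 0.977, 0.214, 0.0]
ft_force: [-0.6, 0.6, -1.0]
width: 42.9
```

```bash
python3 - <<'E'
from h import *
st()
s=snap("side","s21")
crop("s21",340,185,450,305,5,"s21b")
go((-32,47,185),0,-90)
E
```

```text
t 28.73 w [ 431.9856 -352.9082  179.9829] stand [-510.4873  -26.6709  179.9829] relrot [ -0.1314  -0.5077 138.5403] F [ 0.3697  0.7483 -1.0347] width 42.9 j [-0.8207  0.4429  1.5163 -0.0032  1.176   0.3209]
delta m [ 0.2619 -0.4065 -0.0088] deg [  0.16   0.19 -48.54]
```

View pics/s21b.png

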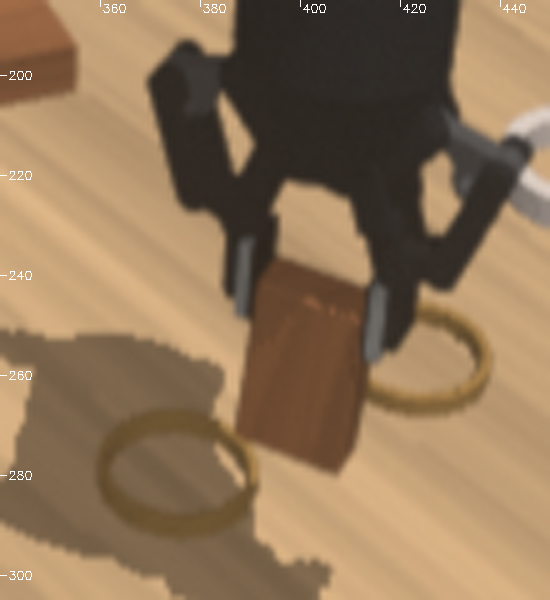

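Call:
drive_tool --plan '[0.262,-0.4065,-0.01,0,0,-48.5,0.262,-0.4065,-0.01,0,0,-48.5,0.262,-0.4065,-0.01,0,0,-48.5,0.262,-0.4065,-0.01,0,0,-48.5,0.262,-0.4065,-0.01,0,0,-48.5,0.262,-0.4065,-0.01,0,0,-48.5,0.262,-0.4065,-0.01,0,0,-48.5,0.262,-0.4065,-0.01,0,0,-48.5,0.262,-0.4065,-0.01,0,0,-48.5,0.262,-0.4065,-0.01,0,0,-48.5]'

```text
clock: 30.02
tool_pos: [499.0, 126.1, 185.0]
ee_rot: [0.001, 0.803, 0.596, -0.003]
ft_force: [-0.1, -0.5, -0.7]
width: 42.9
```

```bash
python3 - <<'E'
from h import *
st()
go((-30,46.5,102),0,-90)
E
```

```text
t 30.02 w [499.0417 126.1329 184.9719] stand [-32.5106  47.593  184.9719] relrot [ 0.318  -0.1165 90.011 ] F [-0.4626 -0.0608 -0.7159] width 42.9 j [ 0.1008  0.3686  1.6203 -0.0039  1.1566  0.3958]
delta m [0.0029 0.0013 0.083 ] deg [-0.13  0.28 -0.01]
```

Call:
drive_tool --plan '[0.003,0.001,0.04,0,0,0,0.003,0.001,0.078,0,0,0,0.003,0.001,0.084,0,0,0,0.003,0.001,0.084,0,0,0]'

```text
clock: 30.52
tool_pos: [501.8, 128.0, 102.6]
ee_rot: [0.001, 0.803, 0.595, -0.001]
ft_force: [0.4, -0.2, 0.2]
width: 43.0
```

```bash
python3 - <<'E'
from h import *
st()
s=snap("side","s22")
crop("s22",270,145,330,205,12,"z4")
o,p,Rc=cur(); 
for a in (-10,10):
  for b in (-22,22): q=w2s(p)+[a,b,-59.5]; print(a,b,proj(s,s2w(q)))
E
```

```text
t 30.52 w [501.8429 128.0134 102.6049] stand [-29.9007  45.4549 102.6049] relrot [ 0.1631 -0.1553 90.1228] F [-0.1045 -0.4385  0.2258] width 43.0 j [ 0.1037  0.4721  1.7159 -0.004   0.955   0.4013]
-10 -22 [303.8825 185.1179]
-10 22 [288.248  188.1542]
10 -22 [301.7387 181.3288]
10 22 [286.2631 184.3007]
```

View pics/z4.png

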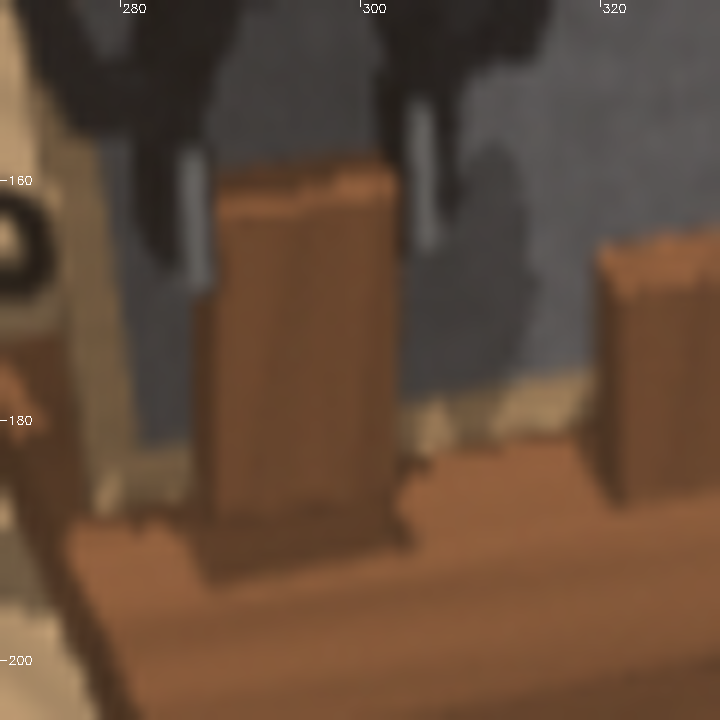

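Call:
drive_tool --plan '[0.0005,-0.0005,0.006,0,0,0,0.0005,-0.0005,0.011,0,0,0,0.0005,-0.0005,0.014,0,0,0,0.0005,-0.0005,0.017,0,0,0]'

```text
clock: 31.08
tool_pos: [501.2, 129.6, 85.1]
ee_rot: [0.001, 0.803, 0.596, -0.001]
ft_force: [-0.5, -0.2, -0.6]
width: 42.9
```

Call:
drive_tool --plan '[0,0,0.004,0,0,0,0,0,0.008,0,0,0,0,0,0.011,0,0,0,0,0,0.014,0,0,0]'

```text
clock: 31.58
tool_pos: [501.2, 129.4, 71.0]
ee_rot: [0.001, 0.803, 0.596, -0.001]
ft_force: [-0.2, -0.2, -0.8]
width: 43.1
```

Call:
drive_tool --plan '[0,0,0.0015,0,0,0,0,0,0.003,0,0,0,0,0,0.004,0,0,0]'

```text
clock: 31.95
tool_pos: [501.2, 129.5, 67.4]
ee_rot: [0.001, 0.803, 0.596, -0.001]
ft_force: [-1.8, 0.8, 6.7]
width: 43.0
```

Call:
drive_tool --plan '[0,0,0,0,0,0,0,0,0,0,0,0,0,0,0,0,0,0]' --claw 0.35

```text
clock: 32.33
tool_pos: [501.2, 129.4, 67.2]
ee_rot: [0.001, 0.803, 0.596, -0.001]
ft_force: [0.4, 0.7, -0.3]
width: 55.2
```

Call:
drive_tool --plan '[0,0,-0.03,0,0,0,0,0,-0.08,0,0,0,0,0,-0.13,0,0,0,-0.06,0,-0.18,0,0,0,-0.12,0.0,-0.18,0,0,0,-0.18,0.0,-0.18,0,0,0,-0.24,0.0,-0.18,0,0,0,-0.3,0.0,-0.18,0,0,0,-0.3,0.0,-0.18,0,0,0]'

```text
clock: 33.45
tool_pos: [413.2, -160.6, 248.3]
ee_rot: [0.001, 0.805, 0.593, -0.002]
ft_force: [-0.9, 0.1, -0.5]
width: 55.8
```

```bash
python3 - <<'E'
from h import *
st()
s=snap("side","s23"); t=snap("top","t23")
crop("s23",255,105,365,215,6,"s23a"); crop("t23",205,115,325,235,6,"t23a")
E
```

```text
t 33.45 w [ 413.2424 -160.5925  248.3256] stand [-331.7971   46.8576  248.3256] relrot [ 0.1787 -0.2006 90.4117] F [-0.1433  0.8759 -0.4567] width 55.8 j [-0.541   0.1766  1.7023 -0.0042  1.2615 -0.2393]
```

View pics/s23a.png

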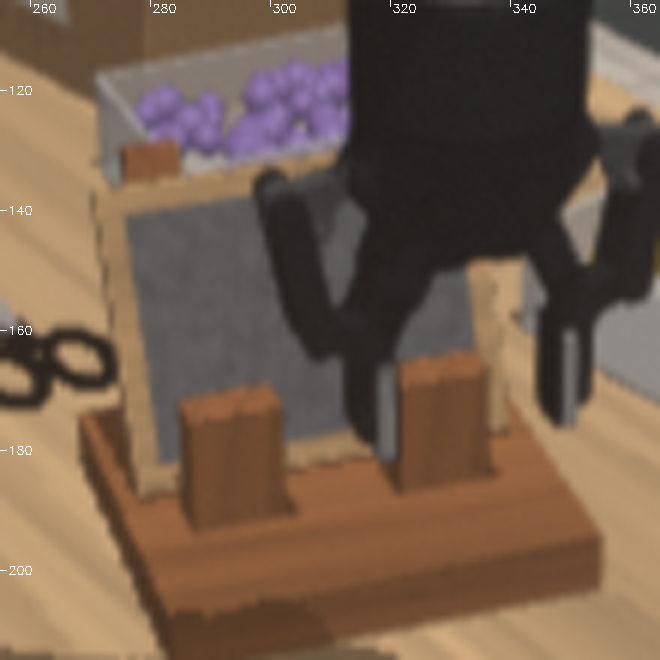

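View pics/t23a.png

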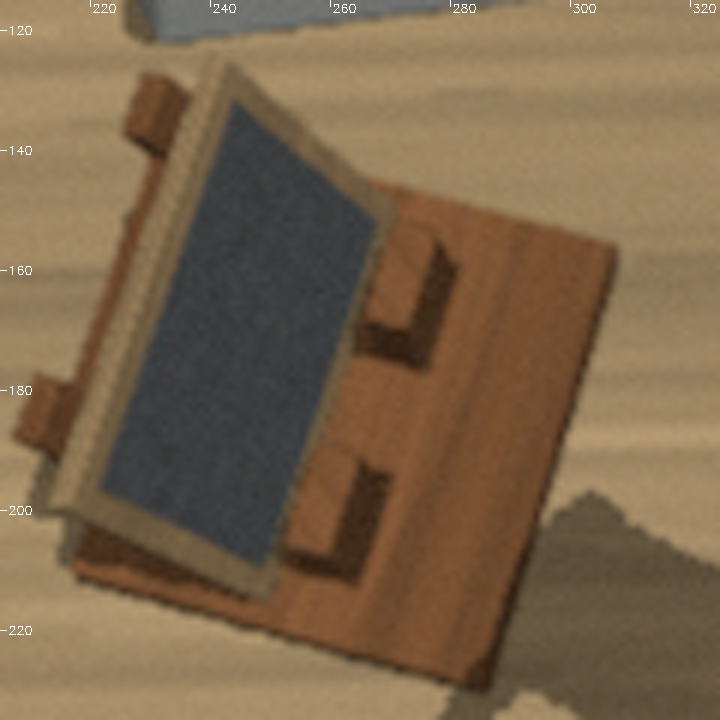

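```bash
python3 - <<'E'
from h import *
s=load("s13");t=load("t23")
for u in [(339.7,176.6),(278.7,188.2)]: print("foot side corr",w2s(plane(s,np.array(u)-[-.2,1.3],33.4)))
for u in [(270.5,149.5),(249,214.5)]: print("foot top",w2s(plane(t,u,33.4)))
# face-top corners in side s13
for u in [(333.5,127),(270,138)]: print("top side corr",w2s(plane(s,np.array(u)-[-.2,1.3],165)))
a=cv2.imread("pics/top0.png");b=cv2.imread("pics/t23.png")
d=cv2.absdiff(a,b).max(2); cv2.imwrite("pics/d.png",np.hstack([b]))
for n,(x0,y0,x1,y1) in dict(bangle0=(390,140,428,178),bangle1=(390,192,430,230),tape=(365,80,408,118),jar=(438,100,480,145),sciss=(135,182,204,220)).items(): print(n,(d[y0:y1,x0:x1]>40).mean())
E
```

```text
foot side corr [-10.3909 -92.0479  33.4   ]
foot side corr [-9.6443 85.7491 33.4   ]
foot top [ -6.5664 -89.4795  33.4   ]
foot top [-4.0728 87.5599 33.4   ]
top side corr [ 39.5518 -90.9775 165.    ]
top side corr [ 37.0702  89.1773 165.    ]
bangle0 0.5699445983379502
bangle1 0.8592105263157894
tape 0.0
jar 0.18888888888888888
sciss 0.0
```

View pics/t23.png

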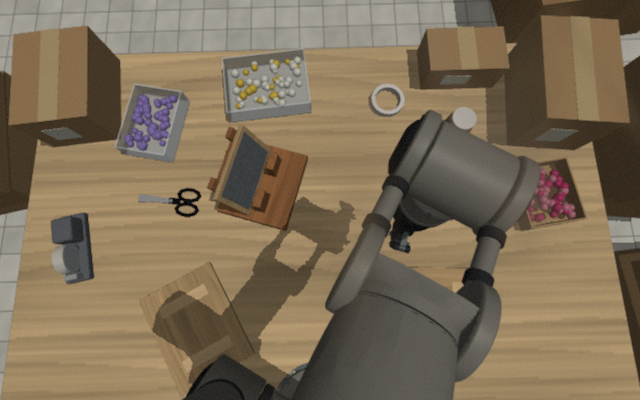

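```bash
python3 - <<'E'
from h import *
print(env.hand_in()); print(env.get_obs()["clock"])
E
```

```text
the job is handed in; nothing more can be done
None
the job is handed in; nothing more can be done
```

The job is handed in at about 33.5 s of the 72 s allowed. The board leans on the back, face outward, and one stop block stands upright in each pocket.

**What I did:** I pushed the board home until it stopped (about 38 N on the wrist against it). I then lifted its front edge with a finger, gripped it, and tipped it up past vertical while shifting it about 8 mm sideways to centre it. Then I let it lean back. I first picked up one block across its 20 mm side, but the gripper would have struck the leaning board that way. I put it back and gripped both blocks across their 44 mm side instead.

**Last checks, in the stand frame:**

| Check | Measured | Expected |
|---|---|---|
| Board foot, side camera corrected against the gripper | about x -10 mm | -9.4 mm |
| Board top, side camera corrected against the gripper | about x 38 mm | 38.5 mm |
| Sideways centring | within about 3 mm | 0 mm |

- **Blocks:** both touched the pocket floor at the expected height, with about 6 N of upward force. Both were still upright in the final pictures.
- **Bystanders:** the scissors and tape roll showed no change in the last top view. The arm hid the bangles and the area round the jar there. In the side pictures taken while picking up the blocks, the bangles had not moved as far as I could see, and the jar looked untouched.

**What disagreed:** the uncorrected cameras differed by up to about 10 mm along the stand. The top camera put the board foot at about -5 mm rather than -10 mm. I placed the blocks using side-view positions corrected against the gripper, and they went in freely.

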